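# Rebuild the honey line strainer after washing

## Task

Put the washed honey strainer back together on its upright body, one part at a time, ready for clamping: hang the fine basket (blue rim) in the body, nest the coarse perforated basket inside it, lay the red seal ring flat on the coarse basket's rim, then stand the hose tail upright on the seal with its broad flange down. Have every part seated and its edge lined up evenly round with the one below, and leave the pipe clamp and the filled jars where they are.

Things in the scene. Friction and masses are not known exactly. Their poses are not given: they have to be found in the camera images.
- strainer_body: Strainer body, bright steel, fixed, at a new place each time: upright tube 52 mm across, bore 48, open at the top, where a flat lip 59 mm across lies at height 110 mm. Round foot 90 mm across, 10 high. An outlet stub with a 48 mm flange sticks out 64 mm from the axis along its own +x, centred 36 mm up. Origin on the axis under the foot; z up.
- fine_basket: Fine basket, loose, 0.09-0.14 kg, upright: dark gauze tube 44 mm across, bore 40, floor 3 thick; flat blue rim at its top, 63 mm across, 8 thick, from 68 to 76 mm above the base. Origin at the centre of the base; z up. Seated, its rim rests on the body's lip: origin 42 mm above the body's origin, rim top at 118 mm.
- coarse_basket: Coarse basket, loose, 0.10-0.16 kg, upright: bright metal tube 36 mm across with dark round holes, bore 31; flat bright rim at its top, 67 mm across, 8 thick, from 54 to 62 mm above the base. Origin at the centre of the base; z up. Nested, its rim rests on the blue rim: origin 64 mm above the body's origin, rim top at 126 mm.
- seal_ring: Seal ring, red silicone, behaves as rigid, 20 g, lying flat: 67 mm outside, 46 mm inside (so the ring's own width is 10.5 mm), 7 mm thick. Origin at the centre of its underside; z up. It is set down the same face up. Seated, its underside is 126 mm above the body's origin.
- hose_tail: Hose tail, bright steel, loose, 0.21-0.37 kg, standing on its flange: flange 67 mm across, 5 thick, cone up to 26 mm, then a round spigot 31 mm across (33 over two low ribs at 66 and 73 mm) up to 80 mm, dark mouth on top. Origin at the centre of the flange's underside; z up. Seated on the seal, its origin is 133 mm above the body's origin.
- pipe_clamp: Pipe clamp, steel, loose, 0.3 kg, a bystander: ring 84 mm outside, 68 mm inside, 18 mm high, lying flat, hinge lump on one side and a brass bolt with wing nut 60 mm out along its own +x. Origin at the centre of its underside.
- jar_a: Filled honey jar, a bystander: dark honey, gold lid, 68 mm across, 95 mm high, 0.45 kg, standing among the parts. Origin under its centre.
- jar_b: Second filled honey jar, a bystander, the same as the first, standing towards the robot's right (-y).
Things that resemble listed ones, but are neither listed nor needed, are in the scene too. What is meant by the coarse_basket is not pink, and is the larger of those in its own colour.

How it is judged:
By the outcome, as a careful person would: the job done as asked, in the order asked, and still so for the second after the job is handed in, with the robot touching nothing.
It also fails if it takes over 128 s, if anything falls off the work surface, if the arm or the gripper's body presses on something with over 40 N, if the wrist force passes 120 N, or if a joint passes its speed limit or range.

## Robot

A 6-joint arm with a two-finger parallel gripper is mounted at the origin on the work surface. World frame = base frame: x ahead of the robot, y to its left, z up, the work surface at z = 0. Lengths are in mm, angles in degrees, forces in N, time in s.
With the tool pointing down it reaches from about 350 to 775 mm from the base axis. Payload 7.3 kg.
Tool frame: the origin (TCP) lies between the finger pads; the fingertips stand 25 mm ahead of it and the grasp point (between the pads) lies 6 mm ahead of it (robot.tcp_to_tips is the distance from the TCP to the fingertips, in mm); z points along the fingers, y is the line along which they close (so a half turn about z gives the same grasp; the last joint's range is limited). The gripper opens to 92 mm and grips with 3 to 60 N. Pads are 19 mm wide; open, the fingers measure 130 mm over their backs; the gripper's body (75 mm by 190 mm) begins 47 mm behind the grasp point.
Start: joints at [-76.719, 19.595, 87.324, -0, 73.075, -8.365], TCP at [193.683, -487.985, 251.741] pointing down, gripper open.
Joint ranges: [-145.02, 145.02], [-44.19, 115.74], [2.07, 154.8], [-57.11, 237.11], [16.16, 152.29], [-177.93, 177.93]. Speed limits (degrees/s): [147.25, 147.25, 180, 180, 180, 180].

## Interface

Orientations are given as a 3x3 rotation matrix whose columns are the frame's x, y, z axes.
In Python, from station import sensors, eyes, robot gives the robot as it stands.
- The arm moves only by the tool move_arm, never from a script. Its argument "increments" is a list of rows, each an object of numbers: "tx", "ty", "tz": the shift along the tool's x, y, z in units of 30 mm (1.0 is 30 mm); "rx", "ry", "rz": the turn, a rotation vector about the tool's x, y, z in units of 6 degrees (1.0 is 6 degrees); "claw": the opening, from 0 (shut) to 1 (fully open). A call has 1 to 10 rows; each row shifts and turns the commanded pose from where the row before left it, along the tool's axes as they then stand; what a row does not reach is not made up. A row lasts 1/12 s, in which the tool goes at most 41.7 mm and 7.16 degrees, less where a joint would pass 70% of its speed; a pose out of reach is approached as far as the arm can. A call is refused whole if a number of a shift passes 1 or a number of a turn 1, either way. A call with a gripper value outside its range is refused whole. The fingers move at their own pace and stop on an object; "grip_force" is the grip in N (left out, the last holds). Time passes only in rows, so rows that do not move let the fingers close. It gives the time, the measured TCP pose, the force, the opening and the grip force at its end, in the units of the state.
- sensors.read_state(): the state, without advancing time (a new reading comes with each control period).
- eyes.capture(name): name is "scene" or "top"; returns a dict with "pixels" (384x512x3 uint8, red, green, blue), "camera_matrix" (3x3 intrinsics, pixels), "origin" and "rotation" of the camera in the world. Camera axes: x right, y up, looking along -z (the intrinsics and any distortion apply to the point x, -y, -z); pixel columns grow to the right and rows downward; lengths in mm; the calibration is good to about 2 mm. A picture is of the moment at which its call begins. There is no depth.
- robot.close_job(): hands the job in; it is judged then, once.
The state is a dict: "clock": time; "joint_pos": joint angles; "joint_vel": joint speeds; "effort": joint torques, N m; "tool_pos": TCP position; "eef_rot": TCP orientation; "force": force on the tool from outside, world axes, zero at the start; "ft_torque": the same for the moment, N m; "opening": finger opening in mm; "grip_force": force on a finger pad.
Only numpy, scipy, OpenCV 4.12 (cv2) and the standard library are available. Lean on these libraries where they do the work, as an engineer would, in place of code of your own. Each camera call takes 0.05 s, during which the arm holds its last target. There are 200 camera calls.

## Working session

There is one attempt and no reset: what is moved stays moved. The work goes in short steps, Python scripts to look and compute and a tool call to move; the robot and the scene stay as the last step left them, time stands still between calls to the robot, and variables do not carry over. Pictures are saved under pics/ and viewed, at most 14 in all, crops included, and the job is handed in when it is done.

Besides the shell and the picture viewer there is one more tool, called after "Request:" as name(argument=value, ...) on one line, values as JSON. move_arm: Moves the arm, as the interface text tells. Its arguments: {"type":"object","properties":{"increments":{"type":"array"},"grip_force":{"type":"number"}},"required":["increments"]}

```bash
ls; mkdir -p pics; python3 - <<'E'
from station import sensors, eyes, robot
import cv2, numpy as np
for n in ("scene","top"):
    c=eyes.capture(n); cv2.imwrite(f"pics/{n}0.png",cv2.resize(c["pixels"][:,:,::-1],(800,600),interpolation=cv2.INTER_CUBIC))
    print(n,{k:(np.round(v,3).tolist() if k!="pixels" else 0) for k,v in c.items()})
s=sensors.read_state();print(s)
E
```

```text
pics
scene {'pixels': 0, 'camera_matrix': [[405.771, 0.0, 252.178], [0.0, 405.771, 194.908], [0.0, 0.0, 1.0]], 'origin': [1307.79, -55.293, 535.917], 'rotation': [[0.036, -0.519, 0.854], [0.999, 0.018, -0.031], [0.001, 0.855, 0.519]]}
top {'pixels': 0, 'camera_matrix': [[360.746, 0.0, 248.267], [0.0, 360.746, 191.221], [0.0, 0.0, 1.0]], 'origin': [403.717, -8.289, 1107.145], 'rotation': [[0.027, 0.994, -0.105], [-0.999, 0.026, -0.02], [-0.017, 0.106, 0.994]]}
{'clock': 0.1, 'joint_pos': array([-7.67194720e+01,  1.96333558e+01,  8.73695479e+01, -3.32835286e-03,
        7.30740971e+01, -8.36461900e+00]), 'joint_vel': array([ 0.0526264 , -0.0834522 , -0.13569508, -0.006778  , -0.05809951,
       -0.0079664 ]), 'effort': array([ 1.76458303e-03, -4.32003450e+01, -2.44694209e+01,  7.17797340e-02,
        5.26439014e-02, -5.60283740e-05]), 'tool_pos': array([ 193.58797646, -487.6703547 ,  251.11963336]), 'eef_rot': array([[ 9.29479902e-01,  3.68872581e-01, -3.62811383e-04],
       [ 3.68872732e-01, -9.29479010e-01,  1.29521017e-03],
       [ 1.40541954e-04, -1.33770305e-03, -9.99999095e-01]]), 'force': array([1.05798029, 0.07413199, 0.25502046]), 'ft_torque': array([ 0.05660213, -0.04220827,  0.00035242]), 'grip_force': 0.0, 'opening': 91.53984958169598}
```

View pics/scene0.png

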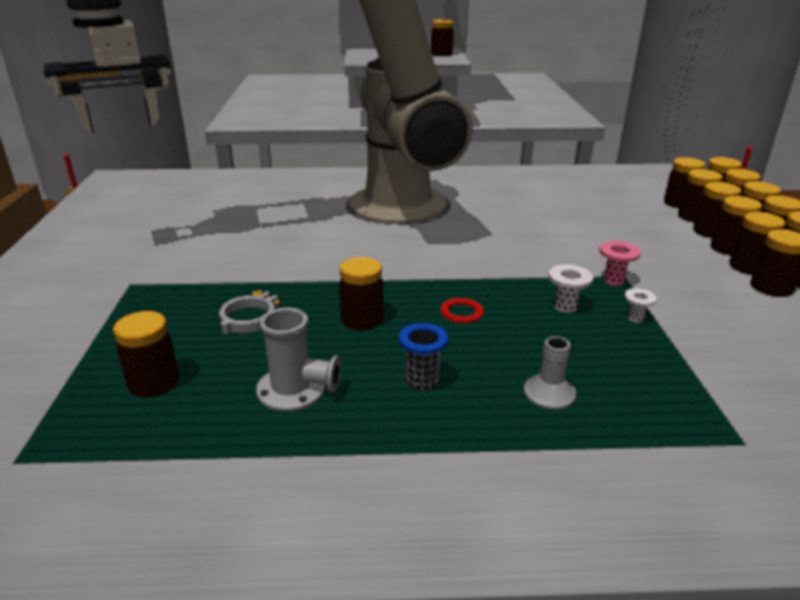

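View pics/top0.png

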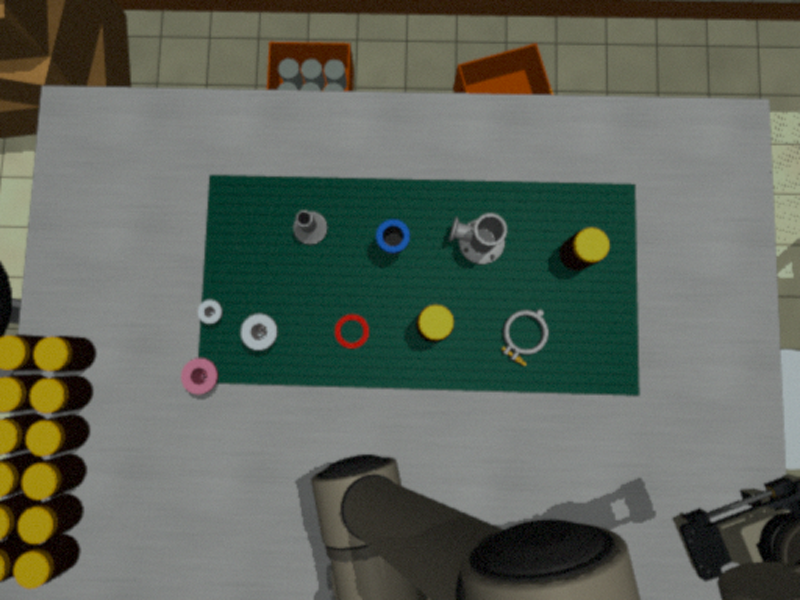

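Scene view: blue basket (423,338), coarse white (570,278), red ring (462,310), hose tail (550,390), body lip (285,320), jars (360,290)/(147,350), clamp (248,312). The top view agrees: blue (393,236), coarse (259,332; the larger white one), red (352,331), hose flange (311,228), lip (489,230).

```bash
cat > h.py <<'E'
from station import sensors, eyes, robot
import numpy as np, cv2
from scipy.ndimage import map_coordinates, gaussian_filter
from scipy.optimize import minimize
def cap(n): return eyes.capture(n)
def proj(c,P):
    q=(np.atleast_2d(P)-c["origin"])@np.asarray(c["rotation"]); q=q*[1,-1,-1]
    u=q@np.asarray(c["camera_matrix"]).T; return u[:,:2]/u[:,2:]
def ray(c,uv,z):
    d=np.linalg.inv(c["camera_matrix"])@[uv[0],uv[1],1]; d=np.asarray(c["rotation"])@(d*[1,-1,-1])
    o=np.asarray(c["origin"]); return o+d*(z-o[2])/d[2]
def fit(c,xy,z,R,span=14,sig=0.7,a0=0,a1=360):
    """centre of circle (radius R, height z) by contrast across its edge; a0..a1 world arc in degrees"""
    im=np.asarray(c["pixels"]).astype(float); im=np.stack([gaussian_filter(im[...,k],sig) for k in range(3)])
    a=np.radians(np.arange(a0,a1,3)); ring=np.c_[np.cos(a),np.sin(a),0*a]
    def val(p,r):
        uv=proj(c,np.r_[p,z]+r*ring); return np.array([map_coordinates(ch,[uv[:,1],uv[:,0]],order=1) for ch in im])
    f=lambda p:-np.sqrt(((val(p,R+1.8)-val(p,R-1.8))**2).sum(0)).mean()
    g=[(f(np.add(xy,[i,j])),xy[0]+i,xy[1]+j) for i in np.arange(-span,span+1,2) for j in np.arange(-span,span+1,2)]
    b=min(g); r=minimize(f,b[1:],method="Nelder-Mead",options=dict(initial_simplex=np.array(b[1:])+[[0,0],[1,0],[0,1]]))
    return r.x,-r.fun
E
cat > m0.py <<'E'
from h import *
T,S=cap("top"),cap("scene")
for n,uv,z,R in [("lip",(489,230),110,29.5),("blue",(393,236),76,31.5),("coarse",(259,332),62,33.5),("red",(352,331),7,33.5),("redin",(352,331),7,23),("hosefl",(311,228),5,33.5),("hosetop",(304,216),80,15.5),("jarb",(591,246),95,34),("jara",(436,322),95,34),("clamp",(525,332),18,42),("foot",(485,245),10,45),("pink",(200,376),62,33),("smallw",(210,312),40,20)]:
    p=ray(T,np.array(uv)/1.5625,z)[:2]
    r=[fit(c,p,z,R) for c in (T,S)]
    print(n,p.round(),*[(x.round(1),round(s)) for x,s in r])
E
python3 m0.py
```

```text
lip [ 638. -166.] (array([ 641.1, -168. ]), 57) (array([ 638.2, -169. ]), 59)
blue [631.   6.] (array([632.8,   7.8]), 52) (array([630. ,   6.8]), 51)
coarse [446. 251.] (array([447.9, 252.8]), 101) (array([447.6, 252.4]), 51)
red [455.  82.] (array([456.2,  83.9]), 67) (array([454.4,  83.2]), 53)
redin [455.  82.] (array([455.9,  83.8]), 64) (array([455.1,  82.9]), 44)
hosefl [659. 172.] (array([661. , 174.5]), 46) (array([659.4, 173.3]), 63)
hosetop [664. 173.] (array([665.4, 177.4]), 31) (array([653.6, 176.4]), 45)
jarb [ 617. -353.] (array([ 620.8, -353.4]), 60) (array([ 618.6, -355.5]), 63)
jara [471. -75.] (array([473.5, -74.4]), 58) (array([473.5, -75.1]), 34)
clamp [ 462. -252.] (array([ 463.2, -253.1]), 66) (array([ 460.5, -254.4]), 43)
foot [ 632. -175.] (array([ 640.3, -167.2]), 40) (array([ 644.8, -168.5]), 54)
pink [362. 356.] (array([363.8, 359.1]), 44) (array([376. , 352.9]), 25)
smallw [483. 352.] (array([482.6, 350.7]), 62) (array([481.9, 349.9]), 54)
```

Request:
move_arm(increments=[{"rz": 0.9,"claw": 0.9},{"rz": 0.9},{"rz": 0.9},{"rz": 0.9},{"tx": 0.8,"ty": -0.9},{"tx": 0.8,"ty": -0.9},{"tx": 0.8,"ty": -0.9},{"tx": 0.8,"ty": -0.9},{"tx": 0.8,"ty": -0.9},{"tx": 0.8,"ty": -0.9}], grip_force=15)

```text
schema error: expected keys tx, ty, tz, rx, ry, rz, claw
```

Request:
move_arm(increments=[{"tx": 0.8,"ty": -0.9},{"tx": 0.8,"ty": -0.9},{"tx": 0.8,"ty": -0.9},{"tx": 0.8,"ty": -0.9},{"tx": 0.8,"ty": -0.9},{"tx": 0.8,"ty": -0.9},{"tx": 0.8,"ty": -0.9},{"tx": 0.8,"ty": -0.9},{"tx": 0.8,"ty": -0.9},{}])

```text
schema error: expected keys tx, ty, tz, rx, ry, rz, claw
```

Request:
move_arm(increments=[{"tx": 0,"ty": 0,"tz": 0,"rx": 0,"ry": 0,"rz": 0.9,"claw": 0.9},{"tx": 0,"ty": 0,"tz": 0,"rx": 0,"ry": 0,"rz": 0.9,"claw": 0.9},{"tx": 0,"ty": 0,"tz": 0,"rx": 0,"ry": 0,"rz": 0.9,"claw": 0.9},{"tx": 0,"ty": 0,"tz": 0,"rx": 0,"ry": 0,"rz": 0.9,"claw": 0.9},{"tx": 0.8,"ty": -0.9,"tz": 0,"rx": 0,"ry": 0,"rz": 0,"claw": 0.9},{"tx": 0.8,"ty": -0.9,"tz": 0,"rx": 0,"ry": 0,"rz": 0,"claw": 0.9},{"tx": 0.8,"ty": -0.9,"tz": 0,"rx": 0,"ry": 0,"rz": 0,"claw": 0.9},{"tx": 0.8,"ty": -0.9,"tz": 0,"rx": 0,"ry": 0,"rz": 0,"claw": 0.9},{"tx": 0.8,"ty": -0.9,"tz": 0,"rx": 0,"ry": 0,"rz": 0,"claw": 0.9},{"tx": 0.8,"ty": -0.9,"tz": 0,"rx": 0,"ry": 0,"rz": 0,"claw": 0.9}], grip_force=15)

```text
clock: 1.03
tool_pos: [338.3, -324.4, 251.7]
eef_rot: [[1.0, 0.0, 0.0], [0.0, -1.0, -0.0], [0.0, 0.0, -1.0]]
force: [1.1, -0.2, -0.6]
opening: 82.7
grip_force: 0.0
```

Request:
move_arm(increments=[{"tx": 0.8,"ty": -0.9,"tz": 0,"rx": 0,"ry": 0,"rz": 0,"claw": 0.9},{"tx": 0.8,"ty": -0.9,"tz": 0,"rx": 0,"ry": 0,"rz": 0,"claw": 0.9},{"tx": 0.8,"ty": -0.9,"tz": 0,"rx": 0,"ry": 0,"rz": 0,"claw": 0.9},{"tx": 0.8,"ty": -0.9,"tz": 0,"rx": 0,"ry": 0,"rz": 0,"claw": 0.9},{"tx": 0.8,"ty": -0.9,"tz": 0,"rx": 0,"ry": 0,"rz": 0,"claw": 0.9},{"tx": 0.8,"ty": -0.9,"tz": 0,"rx": 0,"ry": 0,"rz": 0,"claw": 0.9},{"tx": 0.8,"ty": -0.9,"tz": 0,"rx": 0,"ry": 0,"rz": 0,"claw": 0.9},{"tx": 0.8,"ty": -0.9,"tz": 0,"rx": 0,"ry": 0,"rz": 0,"claw": 0.9},{"tx": 0.8,"ty": -0.9,"tz": 0,"rx": 0,"ry": 0,"rz": 0,"claw": 0.9},{"tx": 0,"ty": 0,"tz": 0,"rx": 0,"ry": 0,"rz": 0,"claw": 0.9}])

```text
clock: 1.87
tool_pos: [556.3, -78.0, 251.2]
eef_rot: [[1.0, 0.005, 0.001], [0.005, -1.0, 0.002], [0.001, -0.002, -1.0]]
force: [-1.1, -0.2, -0.5]
opening: 82.8
grip_force: 0.0
```

Request:
move_arm(increments=[{"tx": 0.83,"ty": -0.95,"tz": 0,"rx": 0,"ry": 0,"rz": 0,"claw": 0.9},{"tx": 0.83,"ty": -0.95,"tz": 0,"rx": 0,"ry": 0,"rz": 0,"claw": 0.9},{"tx": 0.83,"ty": -0.95,"tz": 0,"rx": 0,"ry": 0,"rz": 0,"claw": 0.9},{"tx": 0,"ty": 0,"tz": 1,"rx": 0,"ry": 0,"rz": 0,"claw": 0.9},{"tx": 0,"ty": 0,"tz": 1,"rx": 0,"ry": 0,"rz": 0,"claw": 0.9},{"tx": 0,"ty": 0,"tz": 1,"rx": 0,"ry": 0,"rz": 0,"claw": 0.9},{"tx": 0,"ty": 0,"tz": 1,"rx": 0,"ry": 0,"rz": 0,"claw": 0.9},{"tx": 0,"ty": 0,"tz": 0,"rx": 0,"ry": 0,"rz": 0,"claw": 0.9},{"tx": 0,"ty": 0,"tz": 0,"rx": 0,"ry": 0,"rz": 0,"claw": 0.9},{"tx": 0,"ty": 0,"tz": 0,"rx": 0,"ry": 0,"rz": 0,"claw": 0.9}])

```text
clock: 2.7
tool_pos: [628.9, 2.6, 133.4]
eef_rot: [[1.0, 0.001, 0.002], [0.001, -1.0, -0.0], [0.002, 0.0, -1.0]]
force: [0.7, -0.4, 0.5]
opening: 82.5
grip_force: 0.0
```

Request:
move_arm(increments=[{"tx": 0.083,"ty": -0.157,"tz": 0,"rx": 0,"ry": 0,"rz": 0,"claw": 0.9},{"tx": 0,"ty": 0,"tz": 0.6,"rx": 0,"ry": 0,"rz": 0,"claw": 0.9},{"tx": 0,"ty": 0,"tz": 0.6,"rx": 0,"ry": 0,"rz": 0,"claw": 0.9},{"tx": 0,"ty": 0,"tz": 0.62,"rx": 0,"ry": 0,"rz": 0,"claw": 0.9},{"tx": 0,"ty": 0,"tz": 0,"rx": 0,"ry": 0,"rz": 0,"claw": 0.5},{"tx": 0,"ty": 0,"tz": 0,"rx": 0,"ry": 0,"rz": 0,"claw": 0.5},{"tx": 0,"ty": 0,"tz": 0,"rx": 0,"ry": 0,"rz": 0,"claw": 0.5},{"tx": 0,"ty": 0,"tz": 0,"rx": 0,"ry": 0,"rz": 0,"claw": 0.5},{"tx": 0,"ty": 0,"tz": 0,"rx": 0,"ry": 0,"rz": 0,"claw": 0.5},{"tx": 0,"ty": 0,"tz": 0,"rx": 0,"ry": 0,"rz": 0,"claw": 0.5}], grip_force=20)

```text
clock: 3.53
tool_pos: [631.8, 7.4, 79.2]
eef_rot: [[1.0, 0.001, 0.004], [0.001, -1.0, -0.0], [0.004, 0.0, -1.0]]
force: [-0.5, -0.3, 6.1]
opening: 62.1
grip_force: 20.0
```

Request:
move_arm(increments=[{"tx": 0,"ty": 0,"tz": -0.5,"rx": 0,"ry": 0,"rz": 0,"claw": 0.5},{"tx": 0,"ty": 0,"tz": -0.8,"rx": 0,"ry": 0,"rz": 0,"claw": 0.5},{"tx": 0,"ty": 0,"tz": -0.9,"rx": 0,"ry": 0,"rz": 0,"claw": 0.5},{"tx": 0,"ty": 0,"tz": -1,"rx": 0,"ry": 0,"rz": 0,"claw": 0.5},{"tx": 0,"ty": 0,"tz": -1,"rx": 0,"ry": 0,"rz": 0,"claw": 0.5},{"tx": 0.03,"ty": 0.5,"tz": 0,"rx": 0,"ry": 0,"rz": 0,"claw": 0.5},{"tx": 0.03,"ty": 0.8,"tz": 0,"rx": 0,"ry": 0,"rz": 0,"claw": 0.5},{"tx": 0.03,"ty": 0.8,"tz": 0,"rx": 0,"ry": 0,"rz": 0,"claw": 0.5},{"tx": 0.03,"ty": 0.8,"tz": 0,"rx": 0,"ry": 0,"rz": 0,"claw": 0.5},{"tx": 0.03,"ty": 0.8,"tz": 0,"rx": 0,"ry": 0,"rz": 0,"claw": 0.5}])

```text
clock: 4.37
tool_pos: [634.8, -104.6, 203.1]
eef_rot: [[1.0, 0.001, -0.0], [0.001, -1.0, -0.0], [-0.0, 0.0, -1.0]]
force: [-0.6, -0.6, -0.9]
opening: 62.0
grip_force: 20.0
```

Request:
move_arm(increments=[{"tx": 0.03,"ty": 0.8,"tz": 0,"rx": 0,"ry": 0,"rz": 0,"claw": 0.5},{"tx": 0.03,"ty": 0.8,"tz": 0,"rx": 0,"ry": 0,"rz": 0,"claw": 0.5},{"tx": 0.03,"ty": 0.5,"tz": 0,"rx": 0,"ry": 0,"rz": 0,"claw": 0.5},{"tx": 0,"ty": 0,"tz": 0,"rx": 0,"ry": 0,"rz": 0,"claw": 0.5},{"tx": 0,"ty": 0,"tz": 0,"rx": 0,"ry": 0,"rz": 0,"claw": 0.5},{"tx": 0,"ty": 0,"tz": 0,"rx": 0,"ry": 0,"rz": 0,"claw": 0.5}])

```text
clock: 4.87
tool_pos: [637.7, -165.5, 203.0]
eef_rot: [[1.0, 0.001, -0.0], [0.001, -1.0, 0.001], [-0.0, -0.001, -1.0]]
force: [0.2, -0.0, -0.6]
opening: 62.1
grip_force: 20.0
```

```bash
cat > look.py <<'E'
import sys
from h import *
# args: name, zrel(rim top above tcp), R, tag, x y w h crop(scene, orig px)
zrel,R,tag=float(sys.argv[1]),float(sys.argv[2]),sys.argv[3]
s=sensors.read_state(); t=s["tool_pos"]; print(t.round(2),s["force"].round(1),round(s["opening"],1))
S=cap("scene"); T=cap("top")
z=t[2]+zrel
for nm,c in(("S",S),("T",T)):
    x,q=fit(c,t[:2],z,R,span=8); print(nm,"rim",x.round(2),round(q))
    for h in (110,):
        x,q=fit(c,(639.6,-168.5),h,29.5,span=6); print("  lip",x.round(2),round(q))
uv=proj(S,[639.6,-168.5,150])[0].astype(int); k=(max(uv[0]-65,0),max(uv[1]-75,0))
im=S["pixels"][k[1]:k[1]+110,k[0]:k[0]+140,::-1]
cv2.imwrite(f"pics/{tag}.png",cv2.resize(im,None,fx=5,fy=5,interpolation=cv2.INTER_CUBIC)); print("crop",k)
E
python3 look.py -2 31.5 f1
```

```text
[ 637.74 -165.53  202.99] [ 0.2 -0.  -0.6] 62.1
S rim [ 639.68 -164.99] 49
  lip [ 639.94 -168.72] 42
T rim [ 644.8  -171.85] 21
  lip [ 634.17 -160.47] 18
crop (np.int64(114), np.int64(111))
```

View pics/f1.png

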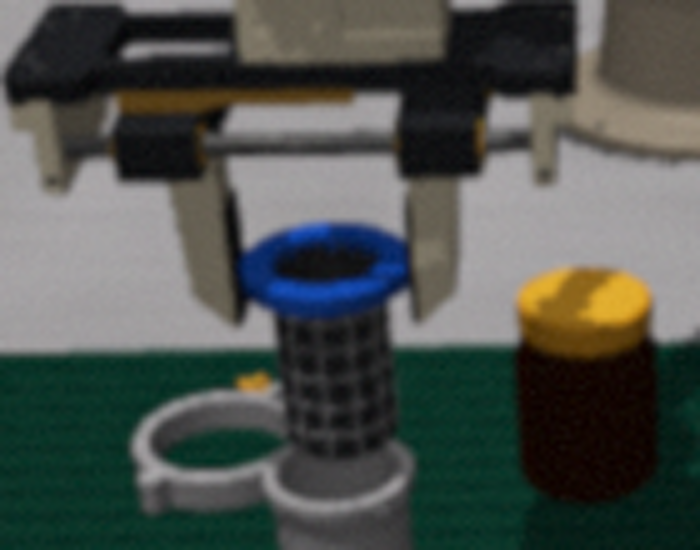

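Blue basket hangs level at crop (327,268) above the lip (340,475); needs +2.3 x, −2.9 y.

Request:
move_arm(increments=[{"tx": 0.077,"ty": 0.097,"tz": 0,"rx": 0,"ry": 0,"rz": 0,"claw": 0.5},{"tx": 0,"ty": 0,"tz": 0,"rx": 0,"ry": 0,"rz": 0,"claw": 0.5},{"tx": 0,"ty": 0,"tz": 0.2,"rx": 0,"ry": 0,"rz": 0,"claw": 0.5},{"tx": 0,"ty": 0,"tz": 0.2,"rx": 0,"ry": 0,"rz": 0,"claw": 0.5},{"tx": 0,"ty": 0,"tz": 0.2,"rx": 0,"ry": 0,"rz": 0,"claw": 0.5},{"tx": 0,"ty": 0,"tz": 0.1,"rx": 0,"ry": 0,"rz": 0,"claw": 0.5},{"tx": 0,"ty": 0,"tz": 0.1,"rx": 0,"ry": 0,"rz": 0,"claw": 0.5},{"tx": 0,"ty": 0,"tz": 0.1,"rx": 0,"ry": 0,"rz": 0,"claw": 0.5},{"tx": 0,"ty": 0,"tz": 0,"rx": 0,"ry": 0,"rz": 0,"claw": 0.5}])

```text
clock: 5.72
tool_pos: [639.9, -169.2, 175.3]
eef_rot: [[1.0, 0.001, -0.001], [0.001, -1.0, 0.0], [-0.001, -0.0, -1.0]]
force: [-0.8, -0.4, -1.3]
opening: 61.8
grip_force: 20.0
```

Request:
move_arm(increments=[{"tx": 0,"ty": -0.025,"tz": 0.1,"rx": 0,"ry": 0,"rz": 0,"claw": 0.5},{"tx": 0,"ty": 0,"tz": 0.3,"rx": 0,"ry": 0,"rz": 0,"claw": 0.5},{"tx": 0,"ty": 0,"tz": 0.3,"rx": 0,"ry": 0,"rz": 0,"claw": 0.5},{"tx": 0,"ty": 0,"tz": 0.3,"rx": 0,"ry": 0,"rz": 0,"claw": 0.5},{"tx": 0,"ty": 0,"tz": 0.3,"rx": 0,"ry": 0,"rz": 0,"claw": 0.5},{"tx": 0,"ty": 0,"tz": 0.2,"rx": 0,"ry": 0,"rz": 0,"claw": 0.5},{"tx": 0,"ty": 0,"tz": 0.15,"rx": 0,"ry": 0,"rz": 0,"claw": 0.5},{"tx": 0,"ty": 0,"tz": 0.1,"rx": 0,"ry": 0,"rz": 0,"claw": 0.5},{"tx": 0,"ty": 0,"tz": 0,"rx": 0,"ry": 0,"rz": 0,"claw": 0.5},{"tx": 0,"ty": 0,"tz": 0,"rx": 0,"ry": 0,"rz": 0,"claw": 0.5}])

```text
clock: 6.55
tool_pos: [640.3, -168.6, 123.7]
eef_rot: [[1.0, 0.001, 0.0], [0.001, -1.0, -0.0], [0.0, 0.0, -1.0]]
force: [-1.1, 0.7, 0.1]
opening: 62.1
grip_force: 20.0
```

Request:
move_arm(increments=[{"tx": 0,"ty": 0,"tz": 0.05,"rx": 0,"ry": 0,"rz": 0,"claw": 0.5},{"tx": 0,"ty": 0,"tz": 0.04,"rx": 0,"ry": 0,"rz": 0,"claw": 0.5},{"tx": 0,"ty": 0,"tz": 0,"rx": 0,"ry": 0,"rz": 0,"claw": 0.5},{"tx": 0,"ty": 0,"tz": 0,"rx": 0,"ry": 0,"rz": 0,"claw": 0.5}])

```text
clock: 6.88
tool_pos: [640.4, -168.7, 121.4]
eef_rot: [[1.0, 0.001, 0.001], [0.001, -1.0, -0.0], [0.001, 0.0, -1.0]]
force: [1.0, -0.6, 1.1]
opening: 61.9
grip_force: 20.0
```

Request:
move_arm(increments=[{"tx": 0,"ty": 0,"tz": 0.02,"rx": 0,"ry": 0,"rz": 0,"claw": 0.5},{"tx": 0,"ty": 0,"tz": 0,"rx": 0,"ry": 0,"rz": 0,"claw": 0.75},{"tx": 0,"ty": 0,"tz": 0,"rx": 0,"ry": 0,"rz": 0,"claw": 0.85},{"tx": 0,"ty": 0,"tz": 0,"rx": 0,"ry": 0,"rz": 0,"claw": 0.85},{"tx": 0,"ty": 0,"tz": -0.5,"rx": 0,"ry": 0,"rz": 0,"claw": 0.85},{"tx": 0,"ty": 0,"tz": -0.8,"rx": 0,"ry": 0,"rz": 0,"claw": 0.85},{"tx": 0,"ty": 0,"tz": -0.8,"rx": 0,"ry": 0,"rz": 0,"claw": 0.85},{"tx": -0.45,"ty": -1,"tz": 0,"rx": 0,"ry": 0,"rz": 0,"claw": 0.85},{"tx": -0.45,"ty": -1,"tz": 0,"rx": 0,"ry": 0,"rz": 0,"claw": 0.85},{"tx": -0.45,"ty": -1,"tz": 0,"rx": 0,"ry": 0,"rz": 0,"claw": 0.85}])

```text
clock: 7.72
tool_pos: [599.0, -78.1, 183.4]
eef_rot: [[1.0, -0.001, 0.001], [-0.001, -1.0, -0.0], [0.001, 0.0, -1.0]]
force: [1.0, 1.3, 1.1]
opening: 78.2
grip_force: 0.0
```

Request:
move_arm(increments=[{"tx": -0.45,"ty": -1,"tz": 0,"rx": 0,"ry": 0,"rz": 0,"claw": 0.85},{"tx": -0.45,"ty": -1,"tz": 0,"rx": 0,"ry": 0,"rz": 0,"claw": 0.85},{"tx": -0.45,"ty": -1,"tz": 0,"rx": 0,"ry": 0,"rz": 0,"claw": 0.85},{"tx": -0.45,"ty": -1,"tz": 0,"rx": 0,"ry": 0,"rz": 0,"claw": 0.85},{"tx": -0.45,"ty": -1,"tz": 0,"rx": 0,"ry": 0,"rz": 0,"claw": 0.85},{"tx": -0.45,"ty": -1,"tz": 0,"rx": 0,"ry": 0,"rz": 0,"claw": 0.85},{"tx": -0.45,"ty": -1,"tz": 0,"rx": 0,"ry": 0,"rz": 0,"claw": 0.85},{"tx": -0.45,"ty": -1,"tz": 0,"rx": 0,"ry": 0,"rz": 0,"claw": 0.85},{"tx": -0.45,"ty": -1,"tz": 0,"rx": 0,"ry": 0,"rz": 0,"claw": 0.85},{"tx": 0,"ty": 0,"tz": 0,"rx": 0,"ry": 0,"rz": 0,"claw": 0.85}])

```text
clock: 8.55
tool_pos: [475.2, 195.5, 183.3]
eef_rot: [[1.0, 0.005, -0.001], [0.005, -1.0, 0.001], [-0.001, -0.001, -1.0]]
force: [-0.9, 0.2, 0.8]
opening: 78.0
grip_force: 0.0
```

```bash
cat > m1.py <<'E'
from h import *
import sys
T,S=cap("top"),cap("scene")
for n,p,z,R in [("blue",(640,-168.5),118,31.5),("coarse",(447.7,252.6),62,33.5)]:
    print(n,*[(x.round(2),round(s)) for x,s in (fit(c,p,z,R,span=6) for c in (T,S))])
im=[]
for c in (T,S):
    uv=proj(c,[640,-168.5,110])[0].astype(int); im.append(cv2.resize(c["pixels"][uv[1]-28:uv[1]+28,uv[0]-28:uv[0]+28,::-1],(390,390),interpolation=cv2.INTER_CUBIC))
cv2.imwrite("pics/f2.png",np.hstack(im))
E
python3 m1.py
```

```text
blue (array([ 641.15, -167.95]), 52) (array([ 638.26, -168.77]), 51)
coarse (array([447.74, 252.86]), 36) (array([448.59, 252.  ]), 35)
```

View pics/f2.png

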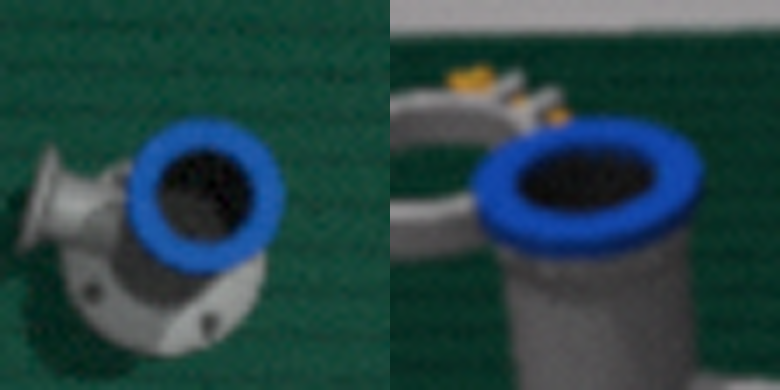

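Left (top): blue rim evenly round on body; right (scene): rim flat on the lip. Seated, fits match the lip within 0.3 mm. On to the coarse basket.

Request:
move_arm(increments=[{"tx": -0.46,"ty": -0.95,"tz": 0,"rx": 0,"ry": 0,"rz": 0,"claw": 0.9},{"tx": -0.46,"ty": -0.95,"tz": 0,"rx": 0,"ry": 0,"rz": 0,"claw": 0.9},{"tx": 0,"ty": 0,"tz": 0.8,"rx": 0,"ry": 0,"rz": 0,"claw": 0.9},{"tx": 0,"ty": 0,"tz": 0.8,"rx": 0,"ry": 0,"rz": 0,"claw": 0.9},{"tx": 0,"ty": 0,"tz": 0.5,"rx": 0,"ry": 0,"rz": 0,"claw": 0.9},{"tx": 0,"ty": 0,"tz": 0,"rx": 0,"ry": 0,"rz": 0,"claw": 0.9},{"tx": 0,"ty": 0,"tz": 0,"rx": 0,"ry": 0,"rz": 0,"claw": 0.9}])

```text
clock: 9.23
tool_pos: [450.6, 247.2, 119.9]
eef_rot: [[1.0, -0.001, -0.001], [-0.001, -1.0, -0.001], [-0.001, 0.001, -1.0]]
force: [1.2, -0.3, 0.6]
opening: 83.1
grip_force: 0.0
```

Request:
move_arm(increments=[{"tx": -0.097,"ty": -0.18,"tz": 0,"rx": 0,"ry": 0,"rz": 0,"claw": 0.9},{"tx": 0,"ty": 0,"tz": 0.6,"rx": 0,"ry": 0,"rz": 0,"claw": 0.9},{"tx": 0,"ty": 0,"tz": 0.6,"rx": 0,"ry": 0,"rz": 0,"claw": 0.9},{"tx": 0,"ty": 0,"tz": 0.65,"rx": 0,"ry": 0,"rz": 0,"claw": 0.9},{"tx": 0,"ty": 0,"tz": 0,"rx": 0,"ry": 0,"rz": 0,"claw": 0.5},{"tx": 0,"ty": 0,"tz": 0,"rx": 0,"ry": 0,"rz": 0,"claw": 0.5},{"tx": 0,"ty": 0,"tz": 0,"rx": 0,"ry": 0,"rz": 0,"claw": 0.5},{"tx": 0,"ty": 0,"tz": 0,"rx": 0,"ry": 0,"rz": 0,"claw": 0.5},{"tx": 0,"ty": 0,"tz": 0,"rx": 0,"ry": 0,"rz": 0,"claw": 0.5},{"tx": 0,"ty": 0,"tz": 0,"rx": 0,"ry": 0,"rz": 0,"claw": 0.5}])

```text
clock: 10.07
tool_pos: [448.2, 254.0, 66.2]
eef_rot: [[1.0, 0.001, 0.003], [0.001, -1.0, 0.001], [0.003, -0.001, -1.0]]
force: [0.1, -0.7, 6.6]
opening: 66.0
grip_force: 20.0
```

Request:
move_arm(increments=[{"tx": 0,"ty": 0,"tz": -0.5,"rx": 0,"ry": 0,"rz": 0,"claw": 0.5},{"tx": 0,"ty": 0,"tz": -0.9,"rx": 0,"ry": 0,"rz": 0,"claw": 0.5},{"tx": 0,"ty": 0,"tz": -1,"rx": 0,"ry": 0,"rz": 0,"claw": 0.5},{"tx": 0,"ty": 0,"tz": -1,"rx": 0,"ry": 0,"rz": 0,"claw": 0.5},{"tx": 0,"ty": 0,"tz": -1,"rx": 0,"ry": 0,"rz": 0,"claw": 0.5},{"tx": 0.3,"ty": 0.6,"tz": 0,"rx": 0,"ry": 0,"rz": 0,"claw": 0.5},{"tx": 0.43,"ty": 0.94,"tz": 0,"rx": 0,"ry": 0,"rz": 0,"claw": 0.5},{"tx": 0.43,"ty": 0.94,"tz": 0,"rx": 0,"ry": 0,"rz": 0,"claw": 0.5},{"tx": 0.43,"ty": 0.94,"tz": 0,"rx": 0,"ry": 0,"rz": 0,"claw": 0.5},{"tx": 0.43,"ty": 0.94,"tz": 0,"rx": 0,"ry": 0,"rz": 0,"claw": 0.5}])

```text
clock: 10.9
tool_pos: [508.1, 121.7, 197.1]
eef_rot: [[1.0, 0.001, 0.0], [0.001, -1.0, 0.0], [0.0, -0.0, -1.0]]
force: [0.5, 0.4, -1.6]
opening: 66.2
grip_force: 20.0
```

Request:
move_arm(increments=[{"tx": 0.43,"ty": 0.94,"tz": 0,"rx": 0,"ry": 0,"rz": 0,"claw": 0.5},{"tx": 0.43,"ty": 0.94,"tz": 0,"rx": 0,"ry": 0,"rz": 0,"claw": 0.5},{"tx": 0.43,"ty": 0.94,"tz": 0,"rx": 0,"ry": 0,"rz": 0,"claw": 0.5},{"tx": 0.43,"ty": 0.94,"tz": 0,"rx": 0,"ry": 0,"rz": 0,"claw": 0.5},{"tx": 0.43,"ty": 0.94,"tz": 0,"rx": 0,"ry": 0,"rz": 0,"claw": 0.5},{"tx": 0.43,"ty": 0.94,"tz": 0,"rx": 0,"ry": 0,"rz": 0,"claw": 0.5},{"tx": 0.43,"ty": 0.94,"tz": 0,"rx": 0,"ry": 0,"rz": 0,"claw": 0.5},{"tx": 0.43,"ty": 0.94,"tz": 0,"rx": 0,"ry": 0,"rz": 0,"claw": 0.5},{"tx": 0.3,"ty": 0.6,"tz": 0,"rx": 0,"ry": 0,"rz": 0,"claw": 0.5},{"tx": 0,"ty": 0,"tz": 0,"rx": 0,"ry": 0,"rz": 0,"claw": 0.5}])

```text
clock: 11.73
tool_pos: [621.3, -124.7, 196.3]
eef_rot: [[1.0, -0.003, 0.001], [-0.003, -1.0, -0.002], [0.001, 0.002, -1.0]]
force: [0.2, -0.2, -2.1]
opening: 66.0
grip_force: 20.0
```

Request:
move_arm(increments=[{"tx": 0.31,"ty": 0.73,"tz": 0,"rx": 0,"ry": 0,"rz": 0,"claw": 0.5},{"tx": 0.31,"ty": 0.73,"tz": 0,"rx": 0,"ry": 0,"rz": 0,"claw": 0.5},{"tx": 0,"ty": 0,"tz": 0.2,"rx": 0,"ry": 0,"rz": 0,"claw": 0.5},{"tx": 0,"ty": 0,"tz": 0,"rx": 0,"ry": 0,"rz": 0,"claw": 0.5},{"tx": 0,"ty": 0,"tz": 0,"rx": 0,"ry": 0,"rz": 0,"claw": 0.5}])

```text
clock: 12.15
tool_pos: [638.3, -163.4, 190.1]
eef_rot: [[1.0, 0.001, -0.002], [0.001, -1.0, 0.001], [-0.002, -0.001, -1.0]]
force: [-0.0, -0.4, -2.4]
opening: 66.1
grip_force: 20.0
```

```bash
python3 look.py -4.2 33.5 c1; python3 - <<'E'
from h import *
S=cap("scene"); print(fit(S,(638.3,-168.8),118,31.5,span=5))
print("tube base", fit(S,(640,-168.8),sensors.read_state()["tool_pos"][2]-66.2,18,span=6,a0=-80,a1=80))
E
```

```text
[ 638.28 -163.36  190.11] [-0.  -0.4 -2.4] 66.1
S rim [ 635.76 -163.89] 51
  lip [ 629.61 -172.42] 27
T rim [ 630.09 -158.08] 18
  lip [ 647.93 -161.96] 19
crop (np.int64(114), np.int64(111))
(array([ 638.97549002, -168.81336734]), np.float64(34.203877560274016))
tube base (array([ 631.81545942, -164.45028619]), np.float64(48.48100444774364))
```

View pics/c1.png

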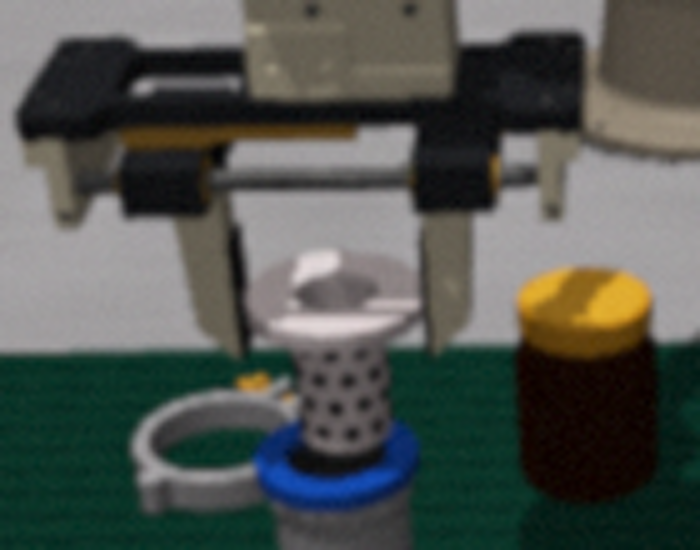

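Picture: the coarse basket is level-ish at crop (335,295), its tube foot (345,450) slightly behind and right of the blue hole (337,457). I shift it forward and right, lower a bit, and remeasure.

Request:
move_arm(increments=[{"tx": 0.14,"ty": 0.175,"tz": 0,"rx": 0,"ry": 0,"rz": 0,"claw": 0.5},{"tx": 0,"ty": 0,"tz": 0.1,"rx": 0,"ry": 0,"rz": 0,"claw": 0.5},{"tx": 0,"ty": 0,"tz": 0,"rx": 0,"ry": 0,"rz": 0,"claw": 0.5},{"tx": 0,"ty": 0,"tz": 0,"rx": 0,"ry": 0,"rz": 0,"claw": 0.5}])

```text
clock: 12.63
tool_pos: [643.1, -169.5, 187.5]
eef_rot: [[1.0, 0.001, -0.001], [0.001, -1.0, 0.0], [-0.001, -0.0, -1.0]]
force: [-0.2, 0.4, -2.3]
opening: 66.1
grip_force: 20.0
```

```bash
python3 - <<'E'
from h import *
t=sensors.read_state()["tool_pos"]; print(t)
S=cap("scene")
p=t[:2]
for a in (60,80,90): print("base",a,fit(S,p,t[2]-66.2,18,span=8,a0=-a,a1=a))
for a in (70,180): print("rim",a,fit(S,p,t[2]-4.2,33.5,span=8,a0=-a,a1=a))
print("rim lower edge",fit(S,p,t[2]-12.2,33.5,span=8,a0=-70,a1=70))
for a in (70,100): print("blue front",fit(S,(638.3,-168.8),118,31.5,span=5,a0=-a,a1=a))
print("blue lower",fit(S,(638.3,-168.8),110,31.5,span=5,a0=-70,a1=70))
uv=proj(S,[640,-168.5,140])[0].astype(int)
cv2.imwrite("pics/c2.png",cv2.resize(S["pixels"][uv[1]-35:uv[1]+35,uv[0]-35:uv[0]+35,::-1],(595,595),interpolation=cv2.INTER_CUBIC))
E
```

```text
[ 643.0878281  -169.47403981  187.48898282]
base 60 (array([ 645.56693391, -167.89030109]), np.float64(53.54947788513205))
base 80 (array([ 645.64301234, -167.62585163]), np.float64(50.248427791309894))
base 90 (array([ 645.59935824, -167.73011894]), np.float64(49.719638121522415))
rim 70 (array([ 640.92903616, -169.30119167]), np.float64(73.8503014466117))
rim 180 (array([ 640.80223748, -169.95675856]), np.float64(52.92891323867536))
rim lower edge (array([ 626.91678556, -171.94209855]), np.float64(71.44287515494963))
blue front (array([ 638.81874083, -169.15438027]), np.float64(39.603496226593656))
blue front (array([ 639.24932633, -168.82306764]), np.float64(39.54946968225786))
blue lower (array([ 635.27418551, -169.0660688 ]), np.float64(29.206414533035016))
```

View pics/c2.png

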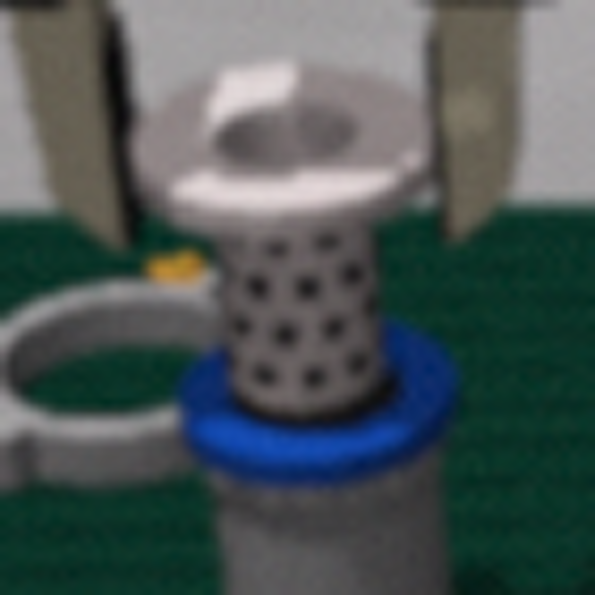

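```bash
python3 - <<'E'
from h import *
S=cap("scene"); uv=proj(S,[640,-168.5,140])[0].astype(int)
f=lambda P:((proj(S,P)-uv+35)*8.5).round(1)
print("blue outer front/back/left/right",f([[638.5+31.5,-168.9,118],[638.5-31.5,-168.9,118],[638.5,-168.9-31.5,118],[638.5,-168.9+31.5,118]]).tolist())
print("blue inner front/back",f([[658.5,-168.9,118],[618.5,-168.9,118]]).tolist())
for x in (636,640,644): print(x,"base front",f([x+18,-168.9,121.3]).tolist(),"rim front/back top, front bottom",f([[x+33.5,-168.9,183.3],[x-33.5,-168.9,183.3],[x+33.5,-168.9,175.3]]).tolist())
E
```

```text
blue outer front/back/left/right [[296.0, 458.5], [327.6, 311.1], [173.1, 384.9], [451.2, 379.7]]
blue inner front/back [[302.1, 430.0], [322.1, 336.5]]
636 base front [[303.1, 406.7]] rim front/back top, front bottom [[267.3, 197.6], [304.3, 53.9], [271.0, 230.7]]
640 base front [[301.0, 416.4]] rim front/back top, front bottom [[264.9, 206.9], [302.2, 61.9], [268.6, 240.1]]
644 base front [[298.9, 426.1]] rim front/back top, front bottom [[262.5, 216.3], [300.2, 69.9], [266.3, 249.6]]
```

Tube foot (310,418) now sits centred over the blue hole (319,~385), front gap even. Lowering gently.

Request:
move_arm(increments=[{"tx": 0,"ty": 0,"tz": 0.1,"rx": 0,"ry": 0,"rz": 0,"claw": 0.5},{"tx": 0,"ty": 0,"tz": 0.1,"rx": 0,"ry": 0,"rz": 0,"claw": 0.5},{"tx": 0,"ty": 0,"tz": 0.07,"rx": 0,"ry": 0,"rz": 0,"claw": 0.5},{"tx": 0,"ty": 0,"tz": 0,"rx": 0,"ry": 0,"rz": 0,"claw": 0.5}])

```text
clock: 13.07
tool_pos: [642.8, -169.5, 178.8]
eef_rot: [[1.0, 0.001, -0.001], [0.001, -1.0, 0.0], [-0.001, -0.0, -1.0]]
force: [-0.3, -0.3, -1.8]
opening: 66.4
grip_force: 20.0
```

Request:
move_arm(increments=[{"tx": -0.02,"ty": -0.02,"tz": 0.15,"rx": 0,"ry": 0,"rz": 0,"claw": 0.5},{"tx": 0,"ty": 0,"tz": 0.2,"rx": 0,"ry": 0,"rz": 0,"claw": 0.5},{"tx": 0,"ty": 0,"tz": 0.2,"rx": 0,"ry": 0,"rz": 0,"claw": 0.5},{"tx": 0,"ty": 0,"tz": 0,"rx": 0,"ry": 0,"rz": 0,"claw": 0.5},{"tx": 0,"ty": 0,"tz": 0,"rx": 0,"ry": 0,"rz": 0,"claw": 0.5}])

```text
clock: 13.48
tool_pos: [642.3, -168.9, 162.4]
eef_rot: [[1.0, 0.001, -0.001], [0.001, -1.0, 0.0], [-0.001, -0.0, -1.0]]
force: [0.5, 0.3, -2.3]
opening: 65.8
grip_force: 20.0
```

Request:
move_arm(increments=[{"tx": 0,"ty": 0,"tz": 0.2,"rx": 0,"ry": 0,"rz": 0,"claw": 0.5},{"tx": 0,"ty": 0,"tz": 0.2,"rx": 0,"ry": 0,"rz": 0,"claw": 0.5},{"tx": 0,"ty": 0,"tz": 0.2,"rx": 0,"ry": 0,"rz": 0,"claw": 0.5},{"tx": 0,"ty": 0,"tz": 0.2,"rx": 0,"ry": 0,"rz": 0,"claw": 0.5},{"tx": 0,"ty": 0,"tz": 0.15,"rx": 0,"ry": 0,"rz": 0,"claw": 0.5},{"tx": 0,"ty": 0,"tz": 0,"rx": 0,"ry": 0,"rz": 0,"claw": 0.5},{"tx": 0,"ty": 0,"tz": 0,"rx": 0,"ry": 0,"rz": 0,"claw": 0.5}])

```text
clock: 14.07
tool_pos: [642.5, -169.0, 134.2]
eef_rot: [[1.0, 0.001, -0.001], [0.001, -1.0, 0.0], [-0.001, -0.0, -1.0]]
force: [-0.1, -0.0, -1.5]
opening: 66.7
grip_force: 20.0
```

```bash
python3 - <<'E'
from h import *
t=sensors.read_state()["tool_pos"]; print(t)
S=cap("scene")
p=t[:2]
for a in (70,180): print("rim",a,fit(S,p,t[2]-4.2,33.5,span=8,a0=-a,a1=a))
for a in (70,): print("blue lower edge",fit(S,(638.3,-168.8),110,31.5,span=5,a0=-a,a1=a))
uv=proj(S,[640,-168.5,125])[0].astype(int)
cv2.imwrite("pics/c3.png",cv2.resize(S["pixels"][uv[1]-30:uv[1]+25,uv[0]-35:uv[0]+35,::-1],(700,550),interpolation=cv2.INTER_CUBIC))
E
```

```text
[ 642.45691506 -168.97929894  134.23167798]
rim 70 (array([ 640.29592734, -168.49759744]), np.float64(75.09512628612691))
rim 180 (array([ 639.80465125, -169.58789361]), np.float64(67.04388401401062))
blue lower edge (array([ 635.95699198, -169.47776328]), np.float64(25.170087832428887))
```

View pics/c3.png

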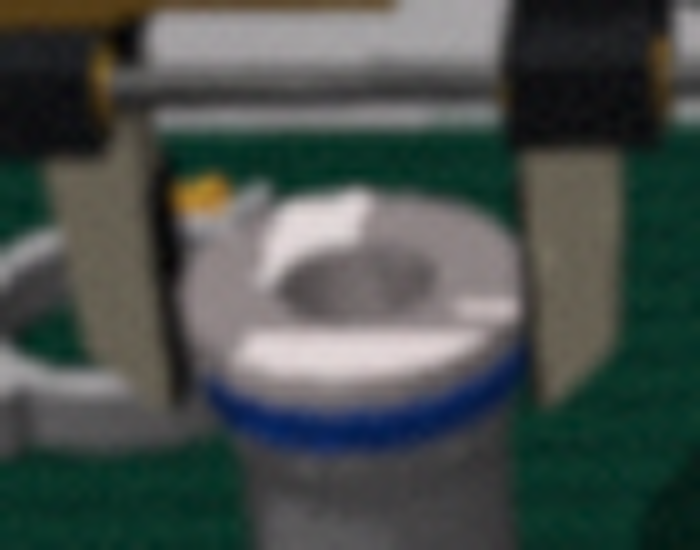

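Coarse rim (355,280) just above the blue rim; about 1.2 mm too far forward. Correct and seat.

Request:
move_arm(increments=[{"tx": -0.04,"ty": 0,"tz": 0,"rx": 0,"ry": 0,"rz": 0,"claw": 0.5},{"tx": 0,"ty": 0,"tz": 0.05,"rx": 0,"ry": 0,"rz": 0,"claw": 0.5},{"tx": 0,"ty": 0,"tz": 0.05,"rx": 0,"ry": 0,"rz": 0,"claw": 0.5},{"tx": 0,"ty": 0,"tz": 0.03,"rx": 0,"ry": 0,"rz": 0,"claw": 0.5},{"tx": 0,"ty": 0,"tz": 0,"rx": 0,"ry": 0,"rz": 0,"claw": 0.5},{"tx": 0,"ty": 0,"tz": 0,"rx": 0,"ry": 0,"rz": 0,"claw": 0.5}])

```text
clock: 14.62
tool_pos: [641.4, -169.0, 130.8]
eef_rot: [[1.0, 0.001, 0.0], [0.001, -1.0, -0.0], [0.0, 0.0, -1.0]]
force: [-0.6, 0.4, -1.5]
opening: 66.4
grip_force: 20.0
```

Request:
move_arm(increments=[{"tx": 0,"ty": 0,"tz": 0.03,"rx": 0,"ry": 0,"rz": 0,"claw": 0.5},{"tx": 0,"ty": 0,"tz": 0,"rx": 0,"ry": 0,"rz": 0,"claw": 0.5},{"tx": 0,"ty": 0,"tz": 0.02,"rx": 0,"ry": 0,"rz": 0,"claw": 0.5},{"tx": 0,"ty": 0,"tz": 0,"rx": 0,"ry": 0,"rz": 0,"claw": 0.5}])

```text
clock: 14.95
tool_pos: [641.5, -169.0, 130.5]
eef_rot: [[1.0, 0.001, 0.001], [0.001, -1.0, -0.0], [0.001, 0.0, -1.0]]
force: [-2.6, 1.1, 6.2]
opening: 66.2
grip_force: 20.0
```

Request:
move_arm(increments=[{"tx": 0,"ty": 0,"tz": -0.02,"rx": 0,"ry": 0,"rz": 0,"claw": 0.5},{"tx": 0,"ty": 0,"tz": 0,"rx": 0,"ry": 0,"rz": 0,"claw": 0.76},{"tx": 0,"ty": 0,"tz": 0,"rx": 0,"ry": 0,"rz": 0,"claw": 0.9},{"tx": 0,"ty": 0,"tz": 0,"rx": 0,"ry": 0,"rz": 0,"claw": 0.9},{"tx": 0,"ty": 0,"tz": -0.5,"rx": 0,"ry": 0,"rz": 0,"claw": 0.9},{"tx": 0,"ty": 0,"tz": -0.8,"rx": 0,"ry": 0,"rz": 0,"claw": 0.9},{"tx": 0,"ty": 0,"tz": -0.8,"rx": 0,"ry": 0,"rz": 0,"claw": 0.9},{"tx": -0.5,"ty": -0.7,"tz": 0,"rx": 0,"ry": 0,"rz": 0,"claw": 0.9},{"tx": -0.7,"ty": -0.95,"tz": 0,"rx": 0,"ry": 0,"rz": 0,"claw": 0.9},{"tx": -0.7,"ty": -0.95,"tz": 0,"rx": 0,"ry": 0,"rz": 0,"claw": 0.9}])

```text
clock: 15.78
tool_pos: [583.8, -90.9, 192.8]
eef_rot: [[1.0, -0.001, 0.001], [-0.001, -1.0, -0.0], [0.001, 0.0, -1.0]]
force: [0.2, 1.4, 0.3]
opening: 82.6
grip_force: 0.0
```

Request:
move_arm(increments=[{"tx": -0.7,"ty": -0.95,"tz": 0,"rx": 0,"ry": 0,"rz": 0,"claw": 0.9},{"tx": -0.7,"ty": -0.95,"tz": 0,"rx": 0,"ry": 0,"rz": 0,"claw": 0.9},{"tx": -0.7,"ty": -0.95,"tz": 0,"rx": 0,"ry": 0,"rz": 0,"claw": 0.9},{"tx": -0.7,"ty": -0.95,"tz": 0,"rx": 0,"ry": 0,"rz": 0,"claw": 0.9},{"tx": -0.7,"ty": -0.95,"tz": 0,"rx": 0,"ry": 0,"rz": 0,"claw": 0.9},{"tx": -0.3,"ty": -0.5,"tz": 0,"rx": 0,"ry": 0,"rz": 0,"claw": 0.9},{"tx": 0,"ty": 0,"tz": 0,"rx": 0,"ry": 0,"rz": 0,"claw": 0.9},{"tx": 0,"ty": 0,"tz": 0,"rx": 0,"ry": 0,"rz": 0,"claw": 0.9}])

```text
clock: 16.45
tool_pos: [470.3, 66.9, 193.2]
eef_rot: [[1.0, 0.003, 0.001], [0.003, -1.0, -0.0], [0.001, 0.0, -1.0]]
force: [1.1, 0.2, 0.0]
opening: 82.8
grip_force: 0.0
```

```bash
python3 - <<'E'
from h import *
T,S=cap("top"),cap("scene")
print(sensors.read_state()["tool_pos"])
for n,p,z,R in [("coarse",(640,-168.5),126,33.5),("bore",(640,-168.5),126,15.5),("red",(455.4,83.5),7,33.5)]:
    print(n,*[(x.round(2),round(s)) for x,s in (fit(c,p,z,R,span=6) for c in (T,S))])
im=[]
for c in (T,S):
    uv=proj(c,[640,-168.5,115])[0].astype(int); im.append(cv2.resize(c["pixels"][uv[1]-28:uv[1]+28,uv[0]-28:uv[0]+28,::-1],(390,390),interpolation=cv2.INTER_CUBIC))
cv2.imwrite("pics/c4.png",np.hstack(im))
E
```

```text
[471.05731659  65.71364554 192.9852327 ]
coarse (array([ 641.21, -168.33]), 87) (array([ 637.97, -169.09]), 107)
bore (array([ 640.68, -168.58]), 82) (array([ 638.3 , -169.32]), 77)
red (array([455.59,  83.14]), 22) (array([455.82,  83.18]), 47)
```

View pics/c4.png

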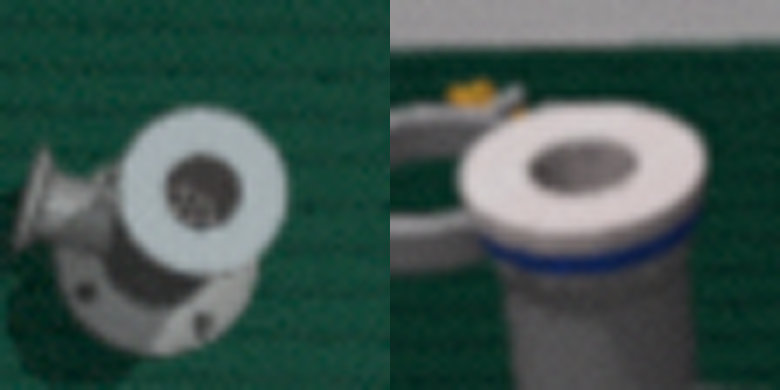

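Top: coarse rim concentric with body; scene: blue shows as an even thin band beneath. Seated and lined up. Next the red ring.

Request:
move_arm(increments=[{"tx": -0.5,"ty": -0.57,"tz": 0,"rx": 0,"ry": 0,"rz": 0,"claw": 0.9},{"tx": 0,"ty": 0,"tz": 0.8,"rx": 0,"ry": 0,"rz": 0,"claw": 0.9},{"tx": 0,"ty": 0,"tz": 1,"rx": 0,"ry": 0,"rz": 0,"claw": 0.9},{"tx": 0,"ty": 0,"tz": 1,"rx": 0,"ry": 0,"rz": 0,"claw": 0.9},{"tx": 0,"ty": 0,"tz": 1,"rx": 0,"ry": 0,"rz": 0,"claw": 0.9},{"tx": 0,"ty": 0,"tz": 0.6,"rx": 0,"ry": 0,"rz": 0,"claw": 0.9},{"tx": 0,"ty": 0,"tz": 0,"rx": 0,"ry": 0,"rz": 0,"claw": 0.9},{"tx": 0,"ty": 0,"tz": 0,"rx": 0,"ry": 0,"rz": 0,"claw": 0.9},{"tx": 0,"ty": 0,"tz": 0,"rx": 0,"ry": 0,"rz": 0,"claw": 0.9}])

```text
clock: 17.3
tool_pos: [456.5, 82.8, 61.7]
eef_rot: [[1.0, -0.0, 0.002], [-0.0, -1.0, -0.0], [0.002, 0.0, -1.0]]
force: [0.2, 0.1, 0.0]
opening: 82.3
grip_force: 0.0
```

Request:
move_arm(increments=[{"tx": -0.02,"ty": -0.018,"tz": 0.3,"rx": 0,"ry": 0,"rz": 0,"claw": 0.9},{"tx": 0,"ty": 0,"tz": 0.4,"rx": 0,"ry": 0,"rz": 0,"claw": 0.9},{"tx": 0,"ty": 0,"tz": 0.3,"rx": 0,"ry": 0,"rz": 0,"claw": 0.9},{"tx": 0,"ty": 0,"tz": 0.1,"rx": 0,"ry": 0,"rz": 0,"claw": 0.9},{"tx": 0,"ty": 0,"tz": 0,"rx": 0,"ry": 0,"rz": 0,"claw": 0.9},{"tx": 0,"ty": 0,"tz": 0,"rx": 0,"ry": 0,"rz": 0,"claw": 0.9},{"tx": 0,"ty": 0,"tz": 0,"rx": 0,"ry": 0,"rz": 0,"claw": 0.9}], grip_force=8)

```text
clock: 17.88
tool_pos: [455.0, 84.0, 28.3]
eef_rot: [[1.0, 0.001, 0.001], [0.001, -1.0, -0.0], [0.001, 0.0, -1.0]]
force: [-0.5, 0.1, 0.2]
opening: 82.6
grip_force: 0.0
```

Request:
move_arm(increments=[{"tx": 0,"ty": 0,"tz": 0,"rx": 0,"ry": 0,"rz": 0,"claw": 0.6},{"tx": 0,"ty": 0,"tz": 0,"rx": 0,"ry": 0,"rz": 0,"claw": 0.6},{"tx": 0,"ty": 0,"tz": 0,"rx": 0,"ry": 0,"rz": 0,"claw": 0.6},{"tx": 0,"ty": 0,"tz": 0,"rx": 0,"ry": 0,"rz": 0,"claw": 0.6},{"tx": 0,"ty": 0,"tz": 0,"rx": 0,"ry": 0,"rz": 0,"claw": 0.6},{"tx": 0,"ty": 0,"tz": -0.3,"rx": 0,"ry": 0,"rz": 0,"claw": 0.6},{"tx": 0,"ty": 0,"tz": -0.3,"rx": 0,"ry": 0,"rz": 0,"claw": 0.6},{"tx": 0,"ty": 0,"tz": 0,"rx": 0,"ry": 0,"rz": 0,"claw": 0.6},{"tx": 0,"ty": 0,"tz": 0,"rx": 0,"ry": 0,"rz": 0,"claw": 0.6}])

```text
clock: 18.63
tool_pos: [455.2, 84.0, 46.8]
eef_rot: [[1.0, 0.001, 0.002], [0.001, -1.0, -0.0], [0.002, 0.0, -1.0]]
force: [-0.2, -0.2, -0.8]
opening: 66.5
grip_force: 8.0
```

```bash
python3 - <<'E'
from h import *
t=sensors.read_state()["tool_pos"]; print(t)
S=cap("scene"); print(fit(S,t[:2],t[2]-28+7,33.5,span=6),fit(S,t[:2],t[2]-28+7,23,span=6))
uv=proj(S,[455,84,30])[0].astype(int)
cv2.imwrite("pics/r1.png",cv2.resize(S["pixels"][uv[1]-40:uv[1]+20,uv[0]-40:uv[0]+40,::-1],(640,480),interpolation=cv2.INTER_CUBIC))
E
```

```text
[455.19414343  83.96979769  46.75593998]
(array([456.27568665,  83.62212894]), np.float64(39.45673889629235)) (array([454.41963248,  84.01235238]), np.float64(31.447926795813668))
```

View pics/r1.png

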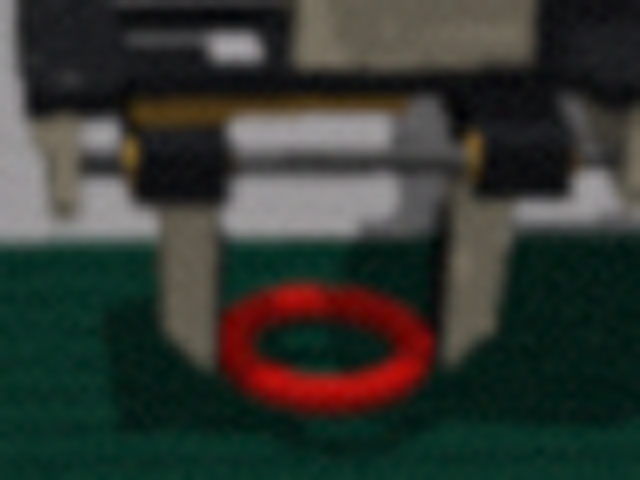

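Ring held flat and centred at (325,345) between the pads.

Request:
move_arm(increments=[{"tx": 0,"ty": 0,"tz": -0.6,"rx": 0,"ry": 0,"rz": 0,"claw": 0.6},{"tx": 0,"ty": 0,"tz": -0.9,"rx": 0,"ry": 0,"rz": 0,"claw": 0.6},{"tx": 0,"ty": 0,"tz": -1,"rx": 0,"ry": 0,"rz": 0,"claw": 0.6},{"tx": 0,"ty": 0,"tz": -1,"rx": 0,"ry": 0,"rz": 0,"claw": 0.6},{"tx": 0,"ty": 0,"tz": -1,"rx": 0,"ry": 0,"rz": 0,"claw": 0.6},{"tx": 0.4,"ty": 0.5,"tz": 0,"rx": 0,"ry": 0,"rz": 0,"claw": 0.6},{"tx": 0.6,"ty": 0.8,"tz": 0,"rx": 0,"ry": 0,"rz": 0,"claw": 0.6},{"tx": 0.6,"ty": 0.8,"tz": 0,"rx": 0,"ry": 0,"rz": 0,"claw": 0.6},{"tx": 0.6,"ty": 0.8,"tz": 0,"rx": 0,"ry": 0,"rz": 0,"claw": 0.6},{"tx": 0.6,"ty": 0.8,"tz": 0,"rx": 0,"ry": 0,"rz": 0,"claw": 0.6}])

```text
clock: 19.52
tool_pos: [539.1, -28.1, 180.7]
eef_rot: [[1.0, 0.001, -0.0], [0.001, -1.0, 0.0], [-0.0, -0.0, -1.0]]
force: [-0.1, 0.6, -0.6]
opening: 66.1
grip_force: 8.0
```

Request:
move_arm(increments=[{"tx": 0.6,"ty": 0.8,"tz": 0,"rx": 0,"ry": 0,"rz": 0,"claw": 0.6},{"tx": 0.6,"ty": 0.8,"tz": 0,"rx": 0,"ry": 0,"rz": 0,"claw": 0.6},{"tx": 0.6,"ty": 0.8,"tz": 0,"rx": 0,"ry": 0,"rz": 0,"claw": 0.6},{"tx": 0.6,"ty": 0.8,"tz": 0,"rx": 0,"ry": 0,"rz": 0,"claw": 0.6},{"tx": 0.6,"ty": 0.8,"tz": 0,"rx": 0,"ry": 0,"rz": 0,"claw": 0.6},{"tx": 0.3,"ty": 0.5,"tz": 0,"rx": 0,"ry": 0,"rz": 0,"claw": 0.6},{"tx": 0,"ty": 0,"tz": 0,"rx": 0,"ry": 0,"rz": 0,"claw": 0.6},{"tx": 0,"ty": 0,"tz": 0,"rx": 0,"ry": 0,"rz": 0,"claw": 0.6},{"tx": 0,"ty": 0,"tz": 0,"rx": 0,"ry": 0,"rz": 0,"claw": 0.6}])

```text
clock: 20.27
tool_pos: [637.2, -161.2, 180.3]
eef_rot: [[1.0, 0.001, -0.002], [0.001, -1.0, 0.001], [-0.002, -0.001, -1.0]]
force: [-0.9, 0.1, -1.1]
opening: 66.3
grip_force: 8.0
```

Request:
move_arm(increments=[{"tx": 0.107,"ty": 0.257,"tz": 0,"rx": 0,"ry": 0,"rz": 0,"claw": 0.6},{"tx": 0,"ty": 0,"tz": 0.3,"rx": 0,"ry": 0,"rz": 0,"claw": 0.6},{"tx": 0,"ty": 0,"tz": 0.3,"rx": 0,"ry": 0,"rz": 0,"claw": 0.6},{"tx": 0,"ty": 0,"tz": 0.1,"rx": 0,"ry": 0,"rz": 0,"claw": 0.6},{"tx": 0,"ty": 0,"tz": 0,"rx": 0,"ry": 0,"rz": 0,"claw": 0.6},{"tx": 0,"ty": 0,"tz": 0,"rx": 0,"ry": 0,"rz": 0,"claw": 0.6},{"tx": 0,"ty": 0,"tz": 0,"rx": 0,"ry": 0,"rz": 0,"claw": 0.6}])

```text
clock: 20.85
tool_pos: [641.1, -169.5, 160.1]
eef_rot: [[1.0, 0.001, 0.0], [0.001, -1.0, -0.0], [0.0, 0.0, -1.0]]
force: [0.0, -0.6, -0.4]
opening: 66.2
grip_force: 8.0
```

```bash
python3 - <<'E'
from h import *
t=sensors.read_state()["tool_pos"]; print(t)
S=cap("scene"); print("ring out/in",fit(S,t[:2],t[2]-21.3,33.5,span=6),fit(S,t[:2],t[2]-21.3,23,span=6)); print("coarse bore",fit(S,(638,-169),126,15.5,span=4))
uv=proj(S,[640,-168.5,130])[0].astype(int)
cv2.imwrite("pics/r2.png",cv2.resize(S["pixels"][uv[1]-35:uv[1]+25,uv[0]-40:uv[0]+40,::-1],(800,600),interpolation=cv2.INTER_CUBIC))
E
```

```text
[ 641.13118855 -169.50053483  160.09248341]
ring out/in (array([ 644.27608471, -168.62384305]), np.float64(49.98842211143621)) (array([ 648.77496203, -167.81428302]), np.float64(52.873065949811206))
coarse bore (array([ 645.27187522, -179.75413851]), np.float64(39.44531826988258))
```

View pics/r2.png

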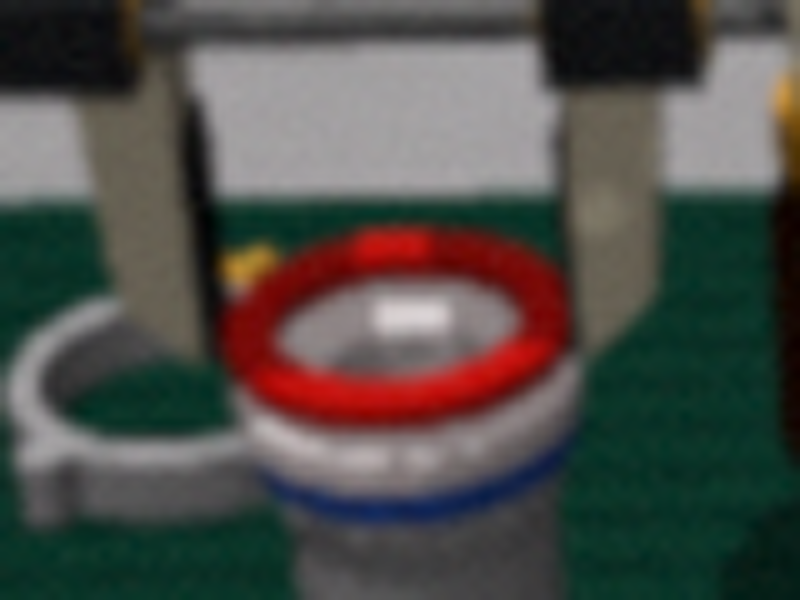

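```bash
python3 - <<'E'
from h import *
S=cap("scene"); uv=proj(S,[640,-168.5,130])[0].astype(int)
f=lambda P:((proj(S,P)-uv+[40,35]+.5)*10).round(0)
for x in (636,638,640,642): print(x,f([[x-33.5,-169,138.8],[x+33.5,-169,131.8],[x+33.5,-169,118],[x+31.5,-169,110]])[:,1], f([[x,-169-33.5,135.5],[x,-169+33.5,135.5],[x,-202.5,124],[x,-169+33.5,124]])[:,0])
im=S["pixels"].astype(int)
m=(im[...,0]>1.6*im[...,1])&(im[...,0]>1.6*im[...,2])&(im[...,0]>70)
m[:uv[1]-35]=0;m[uv[1]+25:]=0;m[:,:uv[0]-40]=0;m[:,uv[0]+40:]=0
n,l,st,ce=cv2.connectedComponentsWithStats(m.astype(np.uint8)); i=1+st[1:,4].argmax(); s=st[i]; print("red bbox in crop",(s[:2]-uv+[40,35])*10,(s[:2]+s[2:4]-uv+[40,35])*10,s[4])
E
```

```text
636 [219. 431. 493. 523.] [229. 580. 236. 585.]
638 [224. 436. 499. 529.] [228. 580. 235. 584.]
640 [229. 442. 505. 534.] [226. 579. 233. 583.]
642 [234. 448. 511. 540.] [224. 578. 231. 582.]
red bbox in crop [220 220] [570 430] 403
```

Ring (400,325) lies level over the coarse rim; offsets under 1 mm. Trim and lower.

Request:
move_arm(increments=[{"tx": -0.02,"ty": -0.018,"tz": 0.05,"rx": 0,"ry": 0,"rz": 0,"claw": 0.6},{"tx": 0,"ty": 0,"tz": 0.05,"rx": 0,"ry": 0,"rz": 0,"claw": 0.6},{"tx": 0,"ty": 0,"tz": 0.04,"rx": 0,"ry": 0,"rz": 0,"claw": 0.6},{"tx": 0,"ty": 0,"tz": 0.03,"rx": 0,"ry": 0,"rz": 0,"claw": 0.6},{"tx": 0,"ty": 0,"tz": 0,"rx": 0,"ry": 0,"rz": 0,"claw": 0.6},{"tx": 0,"ty": 0,"tz": 0,"rx": 0,"ry": 0,"rz": 0,"claw": 0.6}])

```text
clock: 21.45
tool_pos: [640.4, -169.1, 154.7]
eef_rot: [[1.0, 0.001, -0.0], [0.001, -1.0, -0.0], [-0.0, 0.0, -1.0]]
force: [-1.0, 0.5, -0.8]
opening: 66.6
grip_force: 8.0
```

Request:
move_arm(increments=[{"tx": 0,"ty": 0,"tz": 0.02,"rx": 0,"ry": 0,"rz": 0,"claw": 0.6},{"tx": 0,"ty": 0,"tz": 0,"rx": 0,"ry": 0,"rz": 0,"claw": 0.6},{"tx": 0,"ty": 0,"tz": 0.01,"rx": 0,"ry": 0,"rz": 0,"claw": 0.6},{"tx": 0,"ty": 0,"tz": 0,"rx": 0,"ry": 0,"rz": 0,"claw": 0.6}])

```text
clock: 21.78
tool_pos: [640.5, -169.1, 154.2]
eef_rot: [[1.0, 0.001, 0.0], [0.001, -1.0, -0.0], [0.0, 0.0, -1.0]]
force: [-0.4, 1.1, 2.0]
opening: 65.7
grip_force: 8.0
```

Contact. Release, rise, and head to the hose tail (660,174).

Request:
move_arm(increments=[{"tx": 0,"ty": 0,"tz": 0,"rx": 0,"ry": 0,"rz": 0,"claw": 0.75},{"tx": 0,"ty": 0,"tz": 0,"rx": 0,"ry": 0,"rz": 0,"claw": 0.8},{"tx": 0,"ty": 0,"tz": 0,"rx": 0,"ry": 0,"rz": 0,"claw": 0.8},{"tx": 0,"ty": 0,"tz": -0.3,"rx": 0,"ry": 0,"rz": 0,"claw": 0.8},{"tx": 0,"ty": 0,"tz": -0.7,"rx": 0,"ry": 0,"rz": 0,"claw": 0.8},{"tx": 0,"ty": -0.8,"tz": -0.5,"rx": 0,"ry": 0,"rz": 0,"claw": 0.8},{"tx": 0.1,"ty": -1,"tz": 0,"rx": 0,"ry": 0,"rz": 0,"claw": 0.8},{"tx": 0.1,"ty": -1,"tz": 0,"rx": 0,"ry": 0,"rz": 0,"claw": 0.7},{"tx": 0.1,"ty": -1,"tz": 0,"rx": 0,"ry": 0,"rz": 0,"claw": 0.7},{"tx": 0.1,"ty": -1,"tz": 0,"rx": 0,"ry": 0,"rz": 0,"claw": 0.7}])

```text
clock: 22.62
tool_pos: [652.4, -23.8, 199.9]
eef_rot: [[1.0, 0.0, 0.001], [0.0, -1.0, -0.0], [0.001, 0.0, -1.0]]
force: [1.9, 0.2, 0.7]
opening: 64.9
grip_force: 0.0
```

Request:
move_arm(increments=[{"tx": 0.1,"ty": -1,"tz": 0,"rx": 0,"ry": 0,"rz": 0,"claw": 0.7},{"tx": 0.1,"ty": -1,"tz": 0,"rx": 0,"ry": 0,"rz": 0,"claw": 0.7},{"tx": 0,"ty": 0,"tz": 0,"rx": 0,"ry": 0,"rz": 0,"claw": 0.7},{"tx": 0,"ty": 0,"tz": 0,"rx": 0,"ry": 0,"rz": 0,"claw": 0.7}])

```text
clock: 22.95
tool_pos: [658.3, 36.8, 199.5]
eef_rot: [[1.0, 0.004, 0.001], [0.004, -1.0, -0.0], [0.001, 0.0, -1.0]]
force: [0.0, -0.1, -0.0]
opening: 64.0
grip_force: 0.0
```

```bash
python3 - <<'E'
from h import *
T,S=cap("top"),cap("scene")
print(sensors.read_state()["tool_pos"])
for n,p,z,R in [("ring",(640,-168.5),133,33.5),("ringin",(640,-168.5),133,23),("coarse lower",(640,-168.5),118,33.5),("hosefl",(660,174),5,33.5),("spigot top",(660,174),80,15.5)]:
    print(n,*[(x.round(2),round(s)) for x,s in (fit(c,p,z,R,span=6) for c in (T,S))])
im=[]
for c in (T,S):
    uv=proj(c,[640,-168.5,120])[0].astype(int); im.append(cv2.resize(c["pixels"][uv[1]-28:uv[1]+28,uv[0]-28:uv[0]+28,::-1],(390,390),interpolation=cv2.INTER_CUBIC))
cv2.imwrite("pics/r3.png",np.hstack(im))
E
```

```text
[658.34237074  34.43606956 199.31264123]
ring (array([ 641.38, -168.08]), 68) (array([ 641.  , -168.92]), 65)
ringin (array([ 640.34, -167.21]), 95) (array([ 646.59, -167.63]), 83)
coarse lower (array([ 645.2 , -170.56]), 67) (array([ 635.44, -169.89]), 56)
hosefl (array([654.18, 162.13]), 16) (array([659.37, 173.39]), 68)
spigot top (array([669.38, 162.36]), 18) (array([653.75, 176.44]), 44)
```

View pics/r3.png

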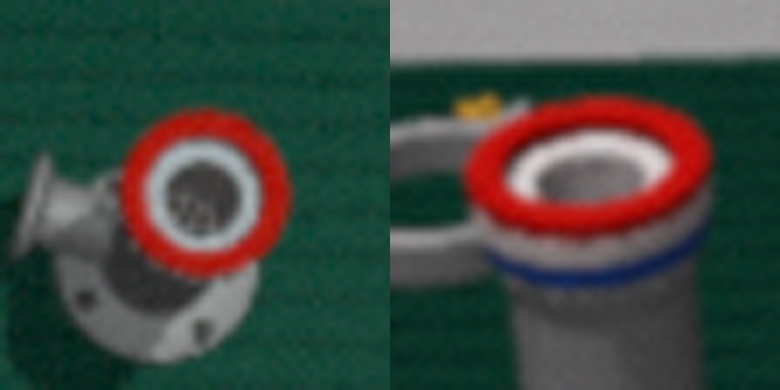

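Ring is concentric in the top view (outer fit 641.4,−168.1 vs coarse 641.2,−168.3) and the scene shows even white and blue bands beneath. Now the hose tail.

Request:
move_arm(increments=[{"tx": 0,"ty": -0.9,"tz": 0,"rx": 0,"ry": 0,"rz": 0,"claw": 0.65},{"tx": 0,"ty": -1,"tz": 0,"rx": 0,"ry": 0,"rz": 0,"claw": 0.65},{"tx": 0.03,"ty": -1,"tz": 0,"rx": 0,"ry": 0,"rz": 0,"claw": 0.65},{"tx": 0.03,"ty": -1,"tz": 0,"rx": 0,"ry": 0,"rz": 0,"claw": 0.65},{"tx": 0,"ty": -0.8,"tz": 0,"rx": 0,"ry": 0,"rz": 0,"claw": 0.65},{"tx": 0,"ty": 0,"tz": 0.8,"rx": 0,"ry": 0,"rz": 0,"claw": 0.65},{"tx": 0,"ty": 0,"tz": 0.8,"rx": 0,"ry": 0,"rz": 0,"claw": 0.65},{"tx": 0,"ty": 0,"tz": 0.6,"rx": 0,"ry": 0,"rz": 0,"claw": 0.65},{"tx": 0,"ty": 0,"tz": 0,"rx": 0,"ry": 0,"rz": 0,"claw": 0.65},{"tx": 0,"ty": 0,"tz": 0,"rx": 0,"ry": 0,"rz": 0,"claw": 0.65}], grip_force=35)

```text
clock: 23.88
tool_pos: [659.9, 174.5, 132.4]
eef_rot: [[1.0, -0.001, -0.002], [-0.001, -1.0, -0.001], [-0.002, 0.001, -1.0]]
force: [-0.2, -0.3, -0.3]
opening: 59.6
grip_force: 0.0
```

Down 78.4 mm to 54, settle.

Request:
move_arm(increments=[{"tx": 0.01,"ty": 0.01,"tz": 0.6,"rx": 0,"ry": 0,"rz": 0,"claw": 0.65},{"tx": 0,"ty": 0,"tz": 0.7,"rx": 0,"ry": 0,"rz": 0,"claw": 0.65},{"tx": 0,"ty": 0,"tz": 0.7,"rx": 0,"ry": 0,"rz": 0,"claw": 0.65},{"tx": 0,"ty": 0,"tz": 0.5,"rx": 0,"ry": 0,"rz": 0,"claw": 0.65},{"tx": 0,"ty": 0,"tz": 0.1,"rx": 0,"ry": 0,"rz": 0,"claw": 0.65},{"tx": 0,"ty": 0,"tz": 0,"rx": 0,"ry": 0,"rz": 0,"claw": 0.65},{"tx": 0,"ty": 0,"tz": 0,"rx": 0,"ry": 0,"rz": 0,"claw": 0.65}])

```text
clock: 24.47
tool_pos: [661.6, 175.3, 57.0]
eef_rot: [[1.0, 0.0, 0.003], [0.0, -1.0, 0.0], [0.003, -0.0, -1.0]]
force: [-0.6, 0.3, 0.4]
opening: 59.9
grip_force: 0.0
```

Request:
move_arm(increments=[{"tx": 0,"ty": 0,"tz": 0,"rx": 0,"ry": 0,"rz": 0,"claw": 0.2},{"tx": 0,"ty": 0,"tz": 0,"rx": 0,"ry": 0,"rz": 0,"claw": 0.2},{"tx": 0,"ty": 0,"tz": 0,"rx": 0,"ry": 0,"rz": 0,"claw": 0.2},{"tx": 0,"ty": 0,"tz": 0,"rx": 0,"ry": 0,"rz": 0,"claw": 0.2},{"tx": 0,"ty": 0,"tz": 0,"rx": 0,"ry": 0,"rz": 0,"claw": 0.2},{"tx": 0,"ty": 0,"tz": 0,"rx": 0,"ry": 0,"rz": 0,"claw": 0.2},{"tx": 0,"ty": 0,"tz": 0,"rx": 0,"ry": 0,"rz": 0,"claw": 0.2}])

```text
clock: 25.05
tool_pos: [660.4, 175.4, 55.3]
eef_rot: [[1.0, 0.001, 0.001], [0.001, -1.0, -0.0], [0.001, 0.0, -1.0]]
force: [-0.4, -1.0, 3.5]
opening: 30.0
grip_force: 35.0
```

Request:
move_arm(increments=[{"tx": 0,"ty": 0,"tz": -0.4,"rx": 0,"ry": 0,"rz": 0,"claw": 0.2},{"tx": 0,"ty": 0,"tz": -0.8,"rx": 0,"ry": 0,"rz": 0,"claw": 0.2},{"tx": 0,"ty": 0,"tz": -1,"rx": 0,"ry": 0,"rz": 0,"claw": 0.2},{"tx": 0,"ty": 0,"tz": -1,"rx": 0,"ry": 0,"rz": 0,"claw": 0.2},{"tx": 0,"ty": 0,"tz": -1,"rx": 0,"ry": 0,"rz": 0,"claw": 0.2},{"tx": 0,"ty": 0,"tz": -0.8,"rx": 0,"ry": 0,"rz": 0,"claw": 0.2},{"tx": -0.05,"ty": 0.5,"tz": 0,"rx": 0,"ry": 0,"rz": 0,"claw": 0.2},{"tx": -0.05,"ty": 0.8,"tz": 0,"rx": 0,"ry": 0,"rz": 0,"claw": 0.2},{"tx": -0.05,"ty": 0.9,"tz": 0,"rx": 0,"ry": 0,"rz": 0,"claw": 0.2},{"tx": -0.05,"ty": 0.9,"tz": 0,"rx": 0,"ry": 0,"rz": 0,"claw": 0.2}])

```text
clock: 25.88
tool_pos: [653.1, 81.4, 203.4]
eef_rot: [[1.0, 0.002, -0.003], [0.002, -1.0, -0.0], [-0.003, 0.0, -1.0]]
force: [-0.0, -0.1, -3.4]
opening: 30.2
grip_force: 35.0
```

Request:
move_arm(increments=[{"tx": -0.05,"ty": 0.9,"tz": 0,"rx": 0,"ry": 0,"rz": 0,"claw": 0.2},{"tx": -0.05,"ty": 0.9,"tz": 0,"rx": 0,"ry": 0,"rz": 0,"claw": 0.2},{"tx": -0.05,"ty": 0.9,"tz": 0,"rx": 0,"ry": 0,"rz": 0,"claw": 0.2},{"tx": -0.05,"ty": 0.9,"tz": 0,"rx": 0,"ry": 0,"rz": 0,"claw": 0.2},{"tx": -0.05,"ty": 0.9,"tz": 0,"rx": 0,"ry": 0,"rz": 0,"claw": 0.2},{"tx": -0.05,"ty": 0.9,"tz": 0,"rx": 0,"ry": 0,"rz": 0,"claw": 0.2},{"tx": -0.05,"ty": 0.9,"tz": 0,"rx": 0,"ry": 0,"rz": 0,"claw": 0.2},{"tx": 0,"ty": 0,"tz": 0,"rx": 0,"ry": 0,"rz": 0,"claw": 0.2},{"tx": 0,"ty": 0,"tz": 0,"rx": 0,"ry": 0,"rz": 0,"claw": 0.2},{"tx": 0,"ty": 0,"tz": 0,"rx": 0,"ry": 0,"rz": 0,"claw": 0.2}])

```text
clock: 26.72
tool_pos: [643.2, -106.4, 203.8]
eef_rot: [[1.0, 0.0, -0.002], [0.0, -1.0, 0.001], [-0.002, -0.001, -1.0]]
force: [0.1, 0.3, -3.1]
opening: 29.8
grip_force: 35.0
```

Request:
move_arm(increments=[{"tx": -0.03,"ty": 0.5,"tz": 0,"rx": 0,"ry": 0,"rz": 0,"claw": 0.2},{"tx": -0.03,"ty": 0.7,"tz": 0,"rx": 0,"ry": 0,"rz": 0,"claw": 0.2},{"tx": -0.03,"ty": 0.6,"tz": 0,"rx": 0,"ry": 0,"rz": 0,"claw": 0.2},{"tx": 0,"ty": 0.287,"tz": 0,"rx": 0,"ry": 0,"rz": 0,"claw": 0.2},{"tx": 0,"ty": 0,"tz": 0.2,"rx": 0,"ry": 0,"rz": 0,"claw": 0.2},{"tx": 0,"ty": 0,"tz": 0.13,"rx": 0,"ry": 0,"rz": 0,"claw": 0.2},{"tx": 0,"ty": 0,"tz": 0,"rx": 0,"ry": 0,"rz": 0,"claw": 0.2},{"tx": 0,"ty": 0,"tz": 0,"rx": 0,"ry": 0,"rz": 0,"claw": 0.2},{"tx": 0,"ty": 0,"tz": 0,"rx": 0,"ry": 0,"rz": 0,"claw": 0.2}])

```text
clock: 27.47
tool_pos: [641.5, -167.9, 195.0]
eef_rot: [[1.0, 0.002, -0.0], [0.002, -1.0, 0.0], [-0.0, -0.0, -1.0]]
force: [0.3, -0.1, -2.0]
opening: 29.9
grip_force: 35.0
```

```bash
python3 - <<'E'
from h import *
t=sensors.read_state()["tool_pos"]; print(t)
S=cap("scene"); print("flange top/bottom",fit(S,t[:2],t[2]-50.3,33.5,span=6,a0=-80,a1=80),fit(S,t[:2],t[2]-50.3,33.5,span=6))
uv=proj(S,[640,-168.5,140])[0].astype(int)
f=lambda P:((proj(S,P)-uv+[40,35]+.5)*10).round(0)
zb=t[2]-55.3
for x in (636,638,640,642): print(x,"fl bottom front",f([[x+33.5,-169,zb],[x+33.5,-169,126],[x+33.5,-169,118]])[:,1], "fl l/r, ring l/r",f([[x,-169-33.5,zb+2],[x,-169+33.5,zb+2],[x,-202.5,129],[x,-169+33.5,129]])[:,0])
cv2.imwrite("pics/h1.png",cv2.resize(S["pixels"][uv[1]-35:uv[1]+25,uv[0]-40:uv[0]+40,::-1],(800,600),interpolation=cv2.INTER_CUBIC))
E
```

```text
[ 641.46579556 -167.9045587   194.98997804]
flange top/bottom (array([ 640.14293853, -167.90146459]), np.float64(65.69669474822544)) (array([ 640.62894261, -167.83203175]), np.float64(43.392956675379345))
636 fl bottom front [445. 507. 543.] fl l/r, ring l/r [236. 588. 243. 593.]
638 fl bottom front [450. 513. 549.] fl l/r, ring l/r [234. 587. 242. 592.]
640 fl bottom front [456. 519. 555.] fl l/r, ring l/r [232. 587. 240. 591.]
642 fl bottom front [462. 525. 561.] fl l/r, ring l/r [231. 586. 238. 590.]
```

View pics/h1.png

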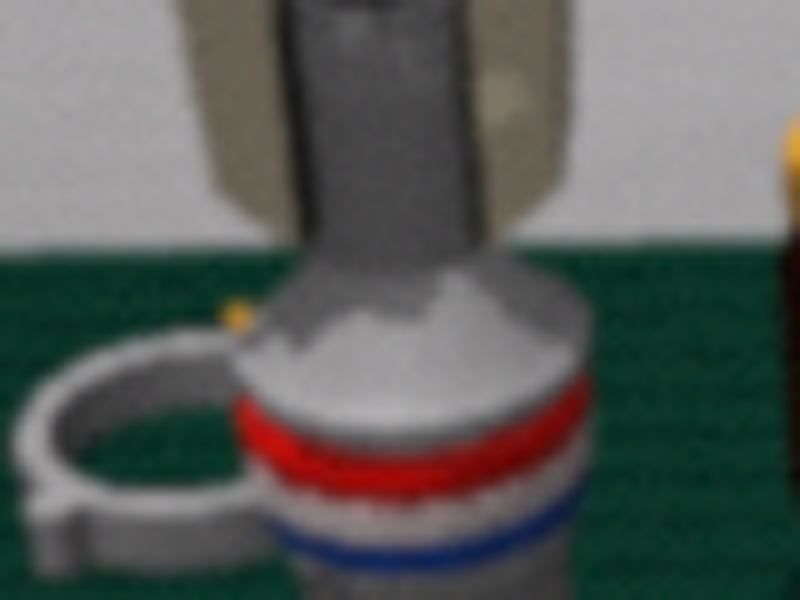

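Flange (415,350) hovers over the ring, about 1 mm left (+y) and slightly forward. Trim and lower.

Request:
move_arm(increments=[{"tx": -0.03,"ty": 0.035,"tz": 0.05,"rx": 0,"ry": 0,"rz": 0,"claw": 0.2},{"tx": 0,"ty": 0,"tz": 0.05,"rx": 0,"ry": 0,"rz": 0,"claw": 0.2},{"tx": 0,"ty": 0,"tz": 0.05,"rx": 0,"ry": 0,"rz": 0,"claw": 0.2},{"tx": 0,"ty": 0,"tz": 0,"rx": 0,"ry": 0,"rz": 0,"claw": 0.2},{"tx": 0,"ty": 0,"tz": 0,"rx": 0,"ry": 0,"rz": 0,"claw": 0.2}])

```text
clock: 27.93
tool_pos: [640.3, -170.0, 190.4]
eef_rot: [[1.0, 0.001, -0.0], [0.001, -1.0, 0.0], [-0.0, -0.0, -1.0]]
force: [0.2, -0.5, -3.3]
opening: 30.2
grip_force: 35.0
```

Request:
move_arm(increments=[{"tx": 0,"ty": -0.025,"tz": 0,"rx": 0,"ry": 0,"rz": 0,"claw": 0.2},{"tx": 0,"ty": 0,"tz": 0.02,"rx": 0,"ry": 0,"rz": 0,"claw": 0.2},{"tx": 0,"ty": 0,"tz": 0,"rx": 0,"ry": 0,"rz": 0,"claw": 0.2},{"tx": 0,"ty": 0,"tz": 0,"rx": 0,"ry": 0,"rz": 0,"claw": 0.2}])

```text
clock: 28.27
tool_pos: [640.4, -169.2, 189.9]
eef_rot: [[1.0, 0.001, 0.0], [0.001, -1.0, -0.0], [0.0, 0.0, -1.0]]
force: [-0.2, 0.6, -3.1]
opening: 29.9
grip_force: 35.0
```

Request:
move_arm(increments=[{"tx": 0,"ty": 0,"tz": 0.02,"rx": 0,"ry": 0,"rz": 0,"claw": 0.2},{"tx": 0,"ty": 0,"tz": 0.02,"rx": 0,"ry": 0,"rz": 0,"claw": 0.2},{"tx": 0,"ty": 0,"tz": 0.01,"rx": 0,"ry": 0,"rz": 0,"claw": 0.2},{"tx": 0,"ty": 0,"tz": 0,"rx": 0,"ry": 0,"rz": 0,"claw": 0.2},{"tx": 0,"ty": 0,"tz": 0,"rx": 0,"ry": 0,"rz": 0,"claw": 0.2}])

```text
clock: 28.68
tool_pos: [640.4, -169.3, 188.4]
eef_rot: [[1.0, 0.001, 0.0], [0.001, -1.0, -0.0], [0.0, 0.0, -1.0]]
force: [-0.3, -0.8, -3.3]
opening: 30.1
grip_force: 35.0
```

Request:
move_arm(increments=[{"tx": 0,"ty": 0,"tz": 0.02,"rx": 0,"ry": 0,"rz": 0,"claw": 0.2},{"tx": 0,"ty": 0,"tz": 0,"rx": 0,"ry": 0,"rz": 0,"claw": 0.2},{"tx": 0,"ty": 0,"tz": 0.01,"rx": 0,"ry": 0,"rz": 0,"claw": 0.2},{"tx": 0,"ty": 0,"tz": 0,"rx": 0,"ry": 0,"rz": 0,"claw": 0.2}])

```text
clock: 29.02
tool_pos: [640.5, -169.3, 188.3]
eef_rot: [[1.0, 0.001, 0.001], [0.001, -1.0, -0.0], [0.001, 0.0, -1.0]]
force: [-1.3, 1.3, 4.0]
opening: 30.4
grip_force: 35.0
```

Request:
move_arm(increments=[{"tx": 0,"ty": 0,"tz": 0,"rx": 0,"ry": 0,"rz": 0,"claw": 0.36},{"tx": 0,"ty": 0,"tz": 0,"rx": 0,"ry": 0,"rz": 0,"claw": 0.55},{"tx": 0,"ty": 0,"tz": 0,"rx": 0,"ry": 0,"rz": 0,"claw": 0.55},{"tx": 0,"ty": 0,"tz": 0,"rx": 0,"ry": 0,"rz": 0,"claw": 0.55},{"tx": 0,"ty": 0,"tz": -0.5,"rx": 0,"ry": 0,"rz": 0,"claw": 0.55},{"tx": 0,"ty": 0,"tz": -0.8,"rx": 0,"ry": 0,"rz": 0,"claw": 0.55},{"tx": 0,"ty": 0,"tz": -0.9,"rx": 0,"ry": 0,"rz": 0,"claw": 0.55},{"tx": 0,"ty": 0,"tz": -0.9,"rx": 0,"ry": 0,"rz": 0,"claw": 0.55},{"tx": 0,"ty": 0,"tz": -0.5,"rx": 0,"ry": 0,"rz": 0,"claw": 0.55},{"tx": 0,"ty": 0,"tz": 0,"rx": 0,"ry": 0,"rz": 0,"claw": 0.55}])

```text
clock: 29.85
tool_pos: [641.7, -169.8, 300.0]
eef_rot: [[1.0, 0.001, 0.007], [0.001, -1.0, -0.003], [0.007, 0.003, -1.0]]
force: [-0.2, 0.2, 0.6]
opening: 50.3
grip_force: 0.0
```

Request:
move_arm(increments=[{"tx": -0.3,"ty": -0.7,"tz": 0,"rx": 0,"ry": 0,"rz": 0,"claw": 0.55},{"tx": -0.5,"ty": -1,"tz": 0,"rx": 0,"ry": 0,"rz": 0,"claw": 0.55},{"tx": -0.5,"ty": -1,"tz": 0,"rx": 0,"ry": 0,"rz": 0,"claw": 0.55},{"tx": -0.5,"ty": -1,"tz": 0,"rx": 0,"ry": 0,"rz": 0,"claw": 0.55},{"tx": -0.5,"ty": -1,"tz": 0,"rx": 0,"ry": 0,"rz": 0,"claw": 0.55},{"tx": -0.5,"ty": -1,"tz": 0,"rx": 0,"ry": 0,"rz": 0,"claw": 0.55},{"tx": -0.5,"ty": -1,"tz": 0,"rx": 0,"ry": 0,"rz": 0,"claw": 0.55},{"tx": 0,"ty": 0,"tz": 0,"rx": 0,"ry": 0,"rz": 0,"claw": 0.55}])

```text
clock: 30.52
tool_pos: [538.4, 36.3, 294.7]
eef_rot: [[1.0, 0.005, -0.003], [0.005, -1.0, 0.002], [-0.003, -0.002, -1.0]]
force: [0.5, 0.6, 0.7]
opening: 50.1
grip_force: 0.0
```

```bash
python3 - <<'E'
from h import *
T,S=cap("top"),cap("scene")
print(sensors.read_state()["tool_pos"])
for n,p,z,R in [("flange",(640,-168.5),138,33.5),("mouth",(640,-168.5),213,15.5),("clamp",(462,-253.5),18,42),("jara",(473,-75),95,34)]:
    print(n,*[(x.round(2),round(s)) for x,s in (fit(c,p,z,R,span=6) for c in (T,S))])
im=[]
for c in (T,S):
    uv=proj(c,[640,-168.5,140])[0].astype(int); im.append(cv2.resize(c["pixels"][uv[1]-36:uv[1]+36,uv[0]-36:uv[0]+36,::-1],(400,400),interpolation=cv2.INTER_CUBIC))
cv2.imwrite("pics/h2.png",np.hstack(im))
E
```

```text
[540.66421047  32.60970727 294.80820141]
flange (array([ 640.84, -168.65]), 38) (array([ 639.65, -169.21]), 49)
mouth (array([ 636.01, -170.73]), 41) (array([ 643.09, -167.66]), 44)
clamp (array([ 463.17, -253.09]), 65) (array([ 460.04, -254.83]), 32)
jara (array([473.1 , -74.38]), 57) (array([472.99, -75.16]), 35)
```

View pics/h2.png

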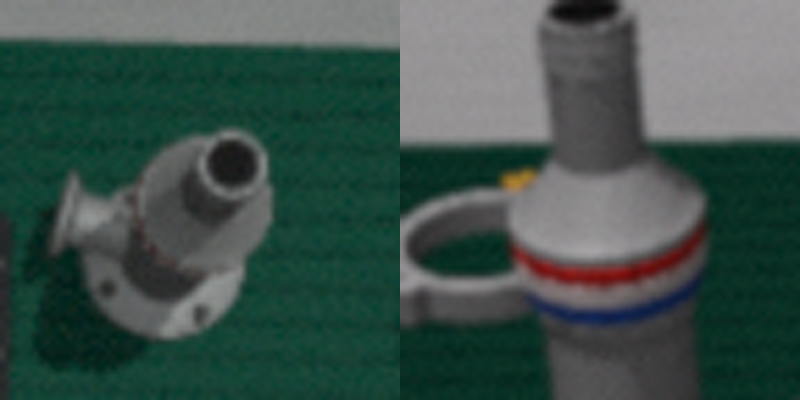

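Hose tail stands upright at (590,110); flange at (608,230), with even red, white and blue bands below. All parts agree within about 0.8 mm and the clamp and jar are unmoved. Handing in.

```bash
python3 -c "
from station import robot
print(robot.close_job())"
```

```text
the job is handed in; nothing more can be done
None
```

The strainer is reassembled on its body in the order asked and handed in at about 31 s; the images show each part seated and lined up to within about 1 mm of the one below, and the clamp and jar A unmoved (jar B was not re-measured, but the arm worked well clear of it).

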